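Make up a row of splashback tiles in the laying jig

ROBOT

A 6-joint arm with a two-finger parallel gripper is mounted at the origin on the work surface. World frame = base frame: x ahead of the robot, y to its left, z up, the work surface at z = 0. Lengths are in m, angles in rad, forces in N, time in s.
With the tool pointing down it reaches from about 0.35 to 0.975 m from the base axis. Payload 4.9 kg.
Tool frame: the origin (TCP) lies midway between the tips of the shut fingers; the grasp point (between the pads) lies 19 mm behind it; z points along the fingers, y is the direction in which the jaws open and shut (so a half turn about z gives the same grasp; the last joint's range is limited). The gripper opens to 85 mm and grips with 20 to 120 N. Pads are 22 mm wide; open, the fingers measure 114 mm over their backs; the gripper's body (76 mm by 85 mm) begins 54 mm behind the grasp point. The pads swing forward as they close: fully open they stand 13 mm farther back than shut.
Start: joints at [-1.345, 0.053, 1.613, -0, 1.476, -0.119], TCP at [0.211, -0.588, 0.2] pointing down, gripper open.
Joint ranges: [-3.01, 3.01], [-1.01, 2.22], [0.06, 2.58], [-1.02, 4.17], [0.09, 2.62], [-3.14, 3.14]. Speed limits (rad/s): [2.57, 2.57, 3.14, 3.14, 3.14, 3.14].

INTERFACE

Orientations are given as a rotation vector (axis times angle).
In Python, from station import ctrl gives the robot as it stands.
- The arm moves only by the tool jog_arm, never from a script. Its argument "steps" is a list of rows, each an object of numbers: "dx", "dy", "dz": the shift along the world's x, y, z in units of 60 mm (1.0 is 60 mm); "twist": the turn about the world's z in units of 10 degrees (1.0 is 10 degrees). A call has 1 to 5 rows; each row is the pose to reach, as a shift and turn from the pose measured when the call began; what a row does not reach only later rows make up. A row lasts 1/8 s, in which the tool goes at most 62.5 mm and 10.7 degrees, less where a joint would pass 70% of its speed; a pose out of reach is approached as far as the arm can. A call with a gripper value outside its range is refused whole. "gripper" is the closure in counts, from 0 (fully open) to 255 (shut), set as the call begins (left out, the last holds). The fingers move at their own pace and stop on an object; "newtons" is the grip in N (left out, the last holds). Time passes only in rows, so rows that repeat a pose let the fingers close. It gives the time, the measured TCP pose, the force and the opening at its end, in the units of the state.
- ctrl.get_obs(): the state, without advancing time (a new reading comes with each control period).
- ctrl.get_image(name): name is "scene" or "top" or "wrist"; returns a dict with "frame" (384x512x3 uint8, red, green, blue), "range_z" (384x512 float32, m along the optical axis (not along the pixel's ray), 0 where there is no reading), "fx", "fy", "cx", "cy" (pixels), "D" ([k1, k2, p1, p2, k3] as OpenCV has them; the pictures are not rectified), "extrinsics" (4x4, takes a point from camera to world coordinates). Camera axes: x right, y down, z forward; pixel columns grow to the right and rows downward; lengths in m; the calibration is good to about 2 mm. A picture is of the moment at which its call begins.
- ctrl.finish_job(): hands the job in, once; it reports no verdict.
The state is a dict: "t": time; "q": joint angles; "dq": joint speeds; "effort": joint torques, N m; "tool_pos": TCP position; "tool_rot": TCP orientation; "contact_force": force on the tool from outside, world axes, zero at the start; "wrist_torque": the same for the moment, N m; "opening": finger opening in m.
Only numpy, scipy, OpenCV 4.12 (cv2) and the standard library are available. Lean on these libraries where they do the work, as an engineer would, in place of code of your own. Each camera call takes 0.05 s, during which the arm holds its last target.

TASK

Swing the laying jig's clamp fully open, put the chipped tile that lies in the jig into the scrap tub, and lay all the sound loose tiles flat in the jig as one row, pushed hard against the back fence and up to the end stop, each tile touching the next with no gaps. Once the row is made up, swing the clamp fully shut over it; leave the other things on the counter where they are.

Things in the scene. Friction and masses are not known exactly. Their poses are not given: they have to be found in the camera images.
- jig: fixed tile-laying jig: plywood board 150 (its x) by 260 mm (y), 12 thick, origin under its centre, +x away from the robot. Aluminium back fence along the far edge: inner face at x = +35 mm, 14 mm above the board. End stop at the +y end: inner face at y = +105 mm, from x = -65 to the fence, 14 mm high. The tile row starts in their corner and runs along the fence towards -y
- jig_corner (a point): inner corner of the jig, where fence, end stop and the board's top face meet (35, 105, 12 mm in the jig's frame)
- clamp (a joint): the jig's hinged clamp bar (206 mm along the jig's y, 48 wide), rad: 0 = shut, over the back 35 mm of the tile row, underside 1 mm above flat tiles; grows as the lever is lifted from the robot's side up and back; 2.15 = fully open, leaning back beyond the fence. Stiff hinge, stays where it is left (about 2 N at the lever's tip moves it)
- clamp_tip (a point): point on the clamp's black lever (round bar 14 mm thick, its last 45 mm roughly level when shut), 10 mm from its free end and 122 mm from the hinge axis; when shut it is 55 mm above the counter at (-70, -4) mm in the jig's frame and points to the robot's side
- clamp_hinge (a point): point on the clamp's hinge axis beside the lever, at (50, -4, 34) mm in the jig's frame; the axis runs along the jig's y
- chipped: loose chipped tile, same stone and size as the others (50 x 50 x 10 mm) but with an 18 x 18 mm notch at its +x +y corner; starts askew on the jig's board, in front of the fence (clear of it by more than 35 mm), sometimes partly under the lever. Origin at the underside, centre of the full square
- tub: grey open plastic scrap tub, fixed, 160 mm (x) by 130 mm (y), 35 mm high, walls and floor 4 mm; origin under its centre
- jar: small clear jar with a metal cap, 48 mm across, 55 mm high, standing among the tiles: not part of the job. Origin under its centre
- tape: black tape measure, 50 x 28 mm, 45 mm high, standing among the tiles: not part of the job. Origin under its centre
- mug: white mug, 76 mm across, 90 mm high, at the back: not part of the job
- trowel: spatula lying at the back right: not part of the job
- grout: round can, 90 mm across, 130 mm high, at the back: not part of the job
- tile1: loose square mosaic tile, sound, taupe stone, 50 x 50 mm, 10 mm thick, about 60 g; origin at the centre of its underside, x and y along its edges, z up. Two to four of tile1..tile4 are there (None all through a run if absent)
- tile2: loose square mosaic tile, sound, taupe stone, 50 x 50 mm, 10 mm thick, about 60 g; origin at the centre of its underside, x and y along its edges, z up. Two to four of tile1..tile4 are there (None all through a run if absent)
- tile3: loose square mosaic tile, sound, taupe stone, 50 x 50 mm, 10 mm thick, about 60 g; origin at the centre of its underside, x and y along its edges, z up. Two to four of tile1..tile4 are there (None all through a run if absent)
- tile4: loose square mosaic tile, sound, taupe stone, 50 x 50 mm, 10 mm thick, about 60 g; origin at the centre of its underside, x and y along its edges, z up. Two to four of tile1..tile4 are there (None all through a run if absent)
There are look-alikes about, which are no part of the job. Leave any pink look-alike of the tile2 alone. What is shaped like the tile4 but black or orange is not meant.

How it is judged:
On the way, in this order (a step that is already met when the one before it is completed fails the run):
1. the clamp is swung open (beyond 1.3 rad) (value of joint clamp above 1.3 rad), for 0.2 s.
2. with the clamp still open (beyond 0.8 rad), the chipped tile is in the tub and every sound tile lies registered in the row (value of joint clamp above 0.8 rad and x of chipped in the frame of tub between -0.076 and 0.076 m and y of chipped in the frame of tub between -0.061 and 0.061 m and z of chipped in the frame of tub below 0.03 m and x of tile1 in the frame of jig between 0.007 and 0.013 m and z of tile1 in the frame of jig between 0.009 and 0.015 m and angle between each of tile1, tile2, tile3, tile4's own z axis and vertical below 0.08 rad and (angle between the x axis of tile1 and the x axis of jig, either way round below 0.06 rad or angle between the x axis of tile1 and the y axis of jig, either way round below 0.06 rad) and (y of tile1 in the frame of jig between 0.077 and 0.083 m or (y of tile1 in the frame of jig between 0.026 and 0.034 m and (y of tile2 in the frame of jig between 0.077 and 0.083 m or y of tile3 in the frame of jig between 0.077 and 0.083 m or y of tile4 in the frame of jig between 0.077 and 0.083 m)) or (y of tile1 in the frame of jig between -0.025 and -0.015 m and (y of tile2 in the frame of jig between 0.026 and 0.034 m or y of tile3 in the frame of jig between 0.026 and 0.034 m or y of tile4 in the frame of jig between 0.026 and 0.034 m)) or (y of tile1 in the frame of jig between -0.076 and -0.064 m and (y of tile2 in the frame of jig between -0.025 and -0.015 m or y of tile3 in the frame of jig between -0.025 and -0.015 m or y of tile4 in the frame of jig between -0.025 and -0.015 m))) and x of tile2 in the frame of jig between 0.007 and 0.013 m and z of tile2 in the frame of jig between 0.009 and 0.015 m and (angle between the x axis of tile2 and the x axis of jig, either way round below 0.06 rad or angle between the x axis of tile2 and the y axis of jig, either way round below 0.06 rad) and (y of tile2 in the frame of jig between 0.077 and 0.083 m or (y of tile2 in the frame of jig between 0.026 and 0.034 m and (y of tile1 in the frame of jig between 0.077 and 0.083 m or y of tile3 in the frame of jig between 0.077 and 0.083 m or y of tile4 in the frame of jig between 0.077 and 0.083 m)) or (y of tile2 in the frame of jig between -0.025 and -0.015 m and (y of tile1 in the frame of jig between 0.026 and 0.034 m or y of tile3 in the frame of jig between 0.026 and 0.034 m or y of tile4 in the frame of jig between 0.026 and 0.034 m)) or (y of tile2 in the frame of jig between -0.076 and -0.064 m and (y of tile1 in the frame of jig between -0.025 and -0.015 m or y of tile3 in the frame of jig between -0.025 and -0.015 m or y of tile4 in the frame of jig between -0.025 and -0.015 m))) and x of tile3 in the frame of jig between 0.007 and 0.013 m and z of tile3 in the frame of jig between 0.009 and 0.015 m and (angle between the x axis of tile3 and the x axis of jig, either way round below 0.06 rad or angle between the x axis of tile3 and the y axis of jig, either way round below 0.06 rad) and (y of tile3 in the frame of jig between 0.077 and 0.083 m or (y of tile3 in the frame of jig between 0.026 and 0.034 m and (y of tile1 in the frame of jig between 0.077 and 0.083 m or y of tile2 in the frame of jig between 0.077 and 0.083 m or y of tile4 in the frame of jig between 0.077 and 0.083 m)) or (y of tile3 in the frame of jig between -0.025 and -0.015 m and (y of tile1 in the frame of jig between 0.026 and 0.034 m or y of tile2 in the frame of jig between 0.026 and 0.034 m or y of tile4 in the frame of jig between 0.026 and 0.034 m)) or (y of tile3 in the frame of jig between -0.076 and -0.064 m and (y of tile1 in the frame of jig between -0.025 and -0.015 m or y of tile2 in the frame of jig between -0.025 and -0.015 m or y of tile4 in the frame of jig between -0.025 and -0.015 m))) and x of tile4 in the frame of jig between 0.007 and 0.013 m and z of tile4 in the frame of jig between 0.009 and 0.015 m and (angle between the x axis of tile4 and the x axis of jig, either way round below 0.06 rad or angle between the x axis of tile4 and the y axis of jig, either way round below 0.06 rad) and (y of tile4 in the frame of jig between 0.077 and 0.083 m or (y of tile4 in the frame of jig between 0.026 and 0.034 m and (y of tile1 in the frame of jig between 0.077 and 0.083 m or y of tile2 in the frame of jig between 0.077 and 0.083 m or y of tile3 in the frame of jig between 0.077 and 0.083 m)) or (y of tile4 in the frame of jig between -0.025 and -0.015 m and (y of tile1 in the frame of jig between 0.026 and 0.034 m or y of tile2 in the frame of jig between 0.026 and 0.034 m or y of tile3 in the frame of jig between 0.026 and 0.034 m)) or (y of tile4 in the frame of jig between -0.076 and -0.064 m and (y of tile1 in the frame of jig between -0.025 and -0.015 m or y of tile2 in the frame of jig between -0.025 and -0.015 m or y of tile3 in the frame of jig between -0.025 and -0.015 m)))), for 0.2 s.
3. the clamp is swung shut (below 0.08 rad) (value of joint clamp below 0.08 rad), for 0.2 s.
At the end, for the whole second after the job is handed in: Clamp below 0.08 rad; chipped tile in the tub; every sound tile flat on the board, within 3 mm of touching the fence, square within 0.06 rad, in one row from the stop (within 3 mm + 1 mm per earlier tile of its place at 50 mm pitch); all at rest (value of joint clamp below 0.08 rad and velocity of joint clamp below 0.05 rad/s and x of chipped in the frame of tub between -0.076 and 0.076 m and y of chipped in the frame of tub between -0.061 and 0.061 m and z of chipped in the frame of tub below 0.03 m and x of tile1 in the frame of jig between 0.007 and 0.013 m and z of tile1 in the frame of jig between 0.009 and 0.015 m and angle between each of tile1, tile2, tile3, tile4's own z axis and vertical below 0.08 rad and (angle between the x axis of tile1 and the x axis of jig, either way round below 0.06 rad or angle between the x axis of tile1 and the y axis of jig, either way round below 0.06 rad) and (y of tile1 in the frame of jig between 0.077 and 0.083 m or (y of tile1 in the frame of jig between 0.026 and 0.034 m and (y of tile2 in the frame of jig between 0.077 and 0.083 m or y of tile3 in the frame of jig between 0.077 and 0.083 m or y of tile4 in the frame of jig between 0.077 and 0.083 m)) or (y of tile1 in the frame of jig between -0.025 and -0.015 m and (y of tile2 in the frame of jig between 0.026 and 0.034 m or y of tile3 in the frame of jig between 0.026 and 0.034 m or y of tile4 in the frame of jig between 0.026 and 0.034 m)) or (y of tile1 in the frame of jig between -0.076 and -0.064 m and (y of tile2 in the frame of jig between -0.025 and -0.015 m or y of tile3 in the frame of jig between -0.025 and -0.015 m or y of tile4 in the frame of jig between -0.025 and -0.015 m))) and x of tile2 in the frame of jig between 0.007 and 0.013 m and z of tile2 in the frame of jig between 0.009 and 0.015 m and (angle between the x axis of tile2 and the x axis of jig, either way round below 0.06 rad or angle between the x axis of tile2 and the y axis of jig, either way round below 0.06 rad) and (y of tile2 in the frame of jig between 0.077 and 0.083 m or (y of tile2 in the frame of jig between 0.026 and 0.034 m and (y of tile1 in the frame of jig between 0.077 and 0.083 m or y of tile3 in the frame of jig between 0.077 and 0.083 m or y of tile4 in the frame of jig between 0.077 and 0.083 m)) or (y of tile2 in the frame of jig between -0.025 and -0.015 m and (y of tile1 in the frame of jig between 0.026 and 0.034 m or y of tile3 in the frame of jig between 0.026 and 0.034 m or y of tile4 in the frame of jig between 0.026 and 0.034 m)) or (y of tile2 in the frame of jig between -0.076 and -0.064 m and (y of tile1 in the frame of jig between -0.025 and -0.015 m or y of tile3 in the frame of jig between -0.025 and -0.015 m or y of tile4 in the frame of jig between -0.025 and -0.015 m))) and x of tile3 in the frame of jig between 0.007 and 0.013 m and z of tile3 in the frame of jig between 0.009 and 0.015 m and (angle between the x axis of tile3 and the x axis of jig, either way round below 0.06 rad or angle between the x axis of tile3 and the y axis of jig, either way round below 0.06 rad) and (y of tile3 in the frame of jig between 0.077 and 0.083 m or (y of tile3 in the frame of jig between 0.026 and 0.034 m and (y of tile1 in the frame of jig between 0.077 and 0.083 m or y of tile2 in the frame of jig between 0.077 and 0.083 m or y of tile4 in the frame of jig between 0.077 and 0.083 m)) or (y of tile3 in the frame of jig between -0.025 and -0.015 m and (y of tile1 in the frame of jig between 0.026 and 0.034 m or y of tile2 in the frame of jig between 0.026 and 0.034 m or y of tile4 in the frame of jig between 0.026 and 0.034 m)) or (y of tile3 in the frame of jig between -0.076 and -0.064 m and (y of tile1 in the frame of jig between -0.025 and -0.015 m or y of tile2 in the frame of jig between -0.025 and -0.015 m or y of tile4 in the frame of jig between -0.025 and -0.015 m))) and x of tile4 in the frame of jig between 0.007 and 0.013 m and z of tile4 in the frame of jig between 0.009 and 0.015 m and (angle between the x axis of tile4 and the x axis of jig, either way round below 0.06 rad or angle between the x axis of tile4 and the y axis of jig, either way round below 0.06 rad) and (y of tile4 in the frame of jig between 0.077 and 0.083 m or (y of tile4 in the frame of jig between 0.026 and 0.034 m and (y of tile1 in the frame of jig between 0.077 and 0.083 m or y of tile2 in the frame of jig between 0.077 and 0.083 m or y of tile3 in the frame of jig between 0.077 and 0.083 m)) or (y of tile4 in the frame of jig between -0.025 and -0.015 m and (y of tile1 in the frame of jig between 0.026 and 0.034 m or y of tile2 in the frame of jig between 0.026 and 0.034 m or y of tile3 in the frame of jig between 0.026 and 0.034 m)) or (y of tile4 in the frame of jig between -0.076 and -0.064 m and (y of tile1 in the frame of jig between -0.025 and -0.015 m or y of tile2 in the frame of jig between -0.025 and -0.015 m or y of tile3 in the frame of jig between -0.025 and -0.015 m))) and linear speed of each of tile1, tile2, tile3, tile4, chipped below 0.02 m/s).
It fails at once if something that is not part of the job is moved more than 3 cm (distance of any of jar, tape, mug, trowel, grout from where it was at the start of the episode above 0.03 m).
Of tile1, tile2, tile3, tile4 only 2 to 4 are there at a start; the rules pass over those that are not, and their reading is None.
At some moment in a run one of tile1, tile2, tile3, tile4 may be knocked a few centimetres aside while the robot is not near it.
Once in a run the grip may slacken for a moment while it holds something.
It also fails if it takes over 210 s, if anything falls off the work surface, if the arm or the gripper's body presses on something with over 40 N, if the wrist force passes 120 N, or if a joint passes its speed limit or range.

## Working session

There is one attempt and no reset: what is moved stays moved. The work goes in short steps, Python scripts to look and compute and a tool call to move; the robot and the scene stay as the last step left them, time stands still between calls to the robot, and variables do not carry over. Pictures are saved under pics/ and viewed, and the job is handed in when it is done.

Besides the shell and the picture viewer there is one more tool, called after "Request:" as name(argument=value, ...), one argument or row to a line, values as JSON. jog_arm: Moves the arm, as the interface text tells. Its arguments: {"type":"object","properties":{"steps":{"type":"array"},"gripper":{"type":"number"},"newtons":{"type":"number"}},"required":["steps"]}

```bash
ls; mkdir -p pics
cat > h.py <<'E'
import numpy as np,cv2
from station import ctrl
def grab(n,save=None):
    d=ctrl.get_image(n)
    if save: cv2.imwrite('pics/'+save,d['frame'][:,:,::-1])
    return d
def K(d): return np.array([[d['fx'],0,d['cx']],[0,d['fy'],d['cy']],[0,0,1.]])
def rays(d,px):
    px=np.asarray(px,float).reshape(-1,1,2)
    u=cv2.undistortPoints(px,K(d),np.array(d['D'],float)).reshape(-1,2)
    E=np.array(d['extrinsics']); r=np.c_[u,np.ones(len(u))]@E[:3,:3].T
    return E[:3,3],r
def onplane(d,px,z):
    o,r=rays(d,px); return o+r*((z-o[2])/r[:,2])[:,None]
def cloud(d,px):
    px=np.asarray(px,int).reshape(-1,2); o,r=rays(d,px)
    return o+r*d['range_z'][px[:,1],px[:,0]][:,None]
def proj(d,P):
    E=np.linalg.inv(np.array(d['extrinsics'])); P=np.asarray(P,float).reshape(-1,3)
    return cv2.projectPoints(P,cv2.Rodrigues(E[:3,:3])[0],E[:3,3],K(d),np.array(d['D'],float))[0].reshape(-1,2)
E
python3 - <<'E'
from h import *
for n in ['scene','top','wrist']:
    d=grab(n,n+'0.png'); print(n,d['fx'],d['D'],np.round(d['extrinsics'],3).tolist())
print(ctrl.get_obs())
E
```

```text
pics
scene 373.2853706340776 [-0.02389004  0.          0.          0.          0.        ] [[0.515, 0.57, -0.641, 1.235], [0.857, -0.323, 0.401, -0.464], [0.021, -0.755, -0.655, 0.787], [0.0, 0.0, 0.0, 1.0]]
top 498.8811623252731 [-0.05727895  0.          0.          0.          0.        ] [[-0.008, -0.987, 0.162, 0.379], [-1.0, 0.011, 0.015, -0.054], [-0.016, -0.162, -0.987, 1.311], [0.0, 0.0, 0.0, 1.0]]
wrist 317.89356419098095 [-0.08035321  0.          0.          0.          0.        ] [[0.338, -0.897, -0.286, 0.285], [-0.941, -0.323, -0.101, -0.561], [-0.002, 0.303, -0.953, 0.373], [0.0, 0.0, 0.0, 1.0]]
{'t': 0.15, 'q': array([-1.34500779e+00,  5.32175167e-02,  1.61395110e+00, -2.56818666e-05,
        1.47600173e+00, -1.19012892e-01]), 'dq': array([-0.00205306, -0.00127143, -0.00322352, -0.00049701,  0.00175434,
       -0.00016501]), 'effort': array([ 2.70209557e-04, -3.94241273e+01, -3.70720768e+01, -1.14325421e-04,
        4.64991710e-03, -3.87119243e-06]), 'tool_pos': array([ 0.21112296, -0.58770382,  0.19875427]), 'tool_rot': array([-3.09346954e+00, -5.38667594e-01,  1.72258358e-04]), 'contact_force': array([0.06214192, 0.10036104, 0.02168329]), 'wrist_torque': array([-0.01228902,  0.0524275 , -0.01289499]), 'opening': 0.08531593488809001}
```

View pics/top0.png

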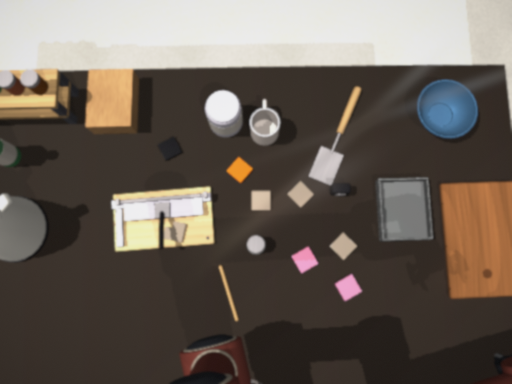

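View pics/scene0.png

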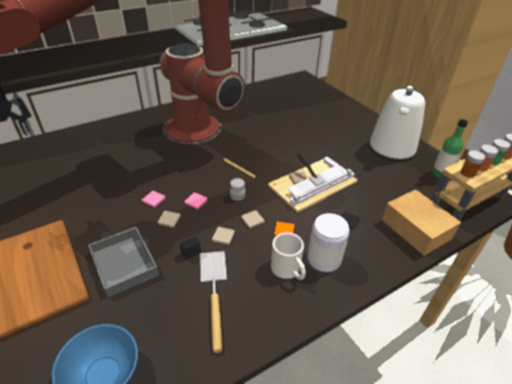

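View pics/wrist0.png

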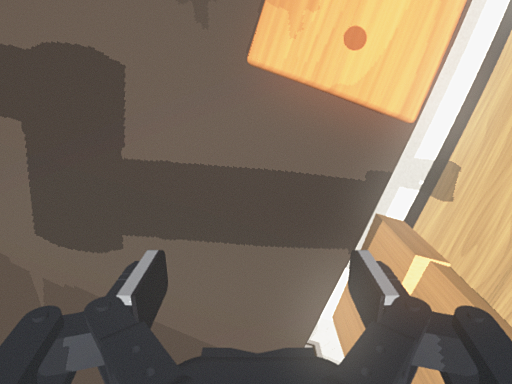

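The top view shows the jig at about (163,218), with the chipped tile beside its lever at (179,233). There are three taupe tiles, at (261,200), (301,194) and (343,246). The tub is at (405,210), the jar at (256,245) and the tape at (342,189). The look-alikes are pink at (305,260) and (348,287), orange at (239,170), and black at (170,148). Next I'll enlarge this and measure.

Run:
```python
from h import *
d=grab('top'); f=d['frame'][:,:,::-1]
a=cv2.resize(f[175:265,100:230],None,fx=6,fy=6,interpolation=cv2.INTER_CUBIC); cv2.imwrite('pics/jigz.png',a)
b=cv2.resize(f[140:310,220:440],None,fx=3.5,fy=3.5,interpolation=cv2.INTER_CUBIC); cv2.imwrite('pics/tilez.png',b)
hsv=cv2.cvtColor(f,cv2.COLOR_BGR2HSV)
for u,v in [(261,200),(301,194),(343,246),(179,234),(305,260)]: print(u,v,hsv[v,u],cloud(d,[(u,v)]).round(4))
m=((hsv[...,0]>5)&(hsv[...,0]<25)&(hsv[...,1]>30)&(hsv[...,1]<130)&(hsv[...,2]>90)).astype(np.uint8)
n,l,s,c=cv2.connectedComponentsWithStats(m)
for i in range(1,n):
    if s[i,4]>80 and s[i,4]<2500:
        cs,_=cv2.findContours((l==i).astype(np.uint8),cv2.RETR_EXTERNAL,cv2.CHAIN_APPROX_NONE)
        P=onplane(d,cs[0].reshape(-1,2),0.010)
        r=cv2.minAreaRect((P[:,:2]*1000).astype(np.float32)); print(s[i],c[i].round(1),np.round(r[0],1),np.round(r[1],1),r[2])
```

```text
261 200 [ 16  54 217] [[ 0.57   -0.0567  0.0073]]
301 194 [ 15  54 197] [[ 0.5843 -0.1623  0.0111]]
343 246 [ 16  55 194] [[ 0.4465 -0.268   0.0115]]
179 234 [ 16  52 205] [[0.481  0.1571 0.0209]]
305 260 [166  87 238] [[ 0.4117 -0.1691  0.0057]]
[   0   68   69   50 2023] [35.2 98.4] [880.1 573.6] [197.9 144. ] 88.7778091430664
[  9  70  17  15 107] [17.2 73.8] [926.8 629. ] [46.9 41.8] 88.29359436035156
[336  86  26  49 437] [348.4 109.6] [ 815.8 -297.3] [ 23.7 148. ] 66.72469329833984
[287 180  27  28 444] [300.  193.5] [ 586.  -159.8] [54.2 55.3] 44.25625991821289
[112 186  99  15 660] [157.5 193.4] [591.1 208.8] [ 21.5 263.2] 4.175446510314941
[250 190  21  21 435] [260.1 200. ] [569.7 -54.1] [52.9 53.3] 89.37483215332031
[ 163  201   52   47 1264] [186.3 231.1] [507.4 136.9] [114.5 135.1] 4.30581521987915
[122 213   6  34 100] [124.5 231.7] [495.1 302.2] [87.  13.1] 0.08758141100406647
[131 218  29  33 191] [151.7 232. ] [482.1 246.4] [80.8 74.6] 4.697466850280762
[329 232  28  28 440] [342.9 245.6] [ 447.9 -268.3] [52.7 53.9] 43.68901443481445
[218 265  21  57 298] [228.1 293.1] [329.8  30.6] [149.2  13. ] 17.3094425201416
[185 343  44  28 266] [203.8 352.7] [180.1  87.7] [ 51.5 101.9] 21.387041091918945
```

View pics/jigz.png

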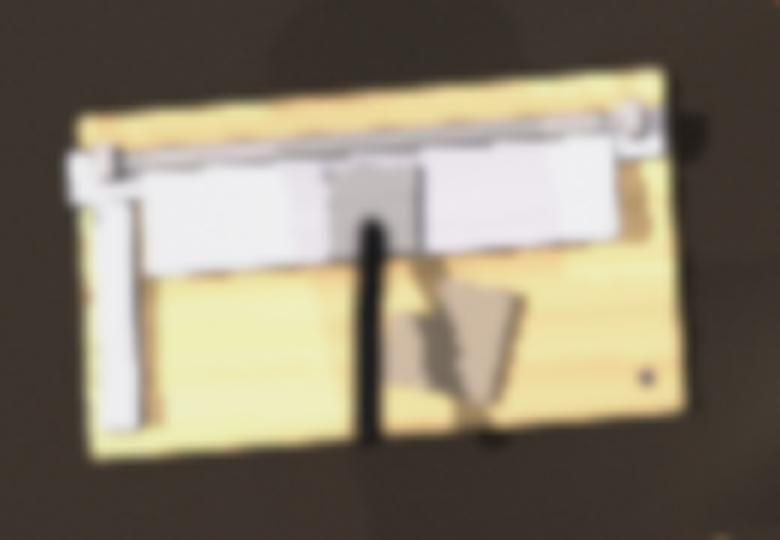

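View pics/tilez.png

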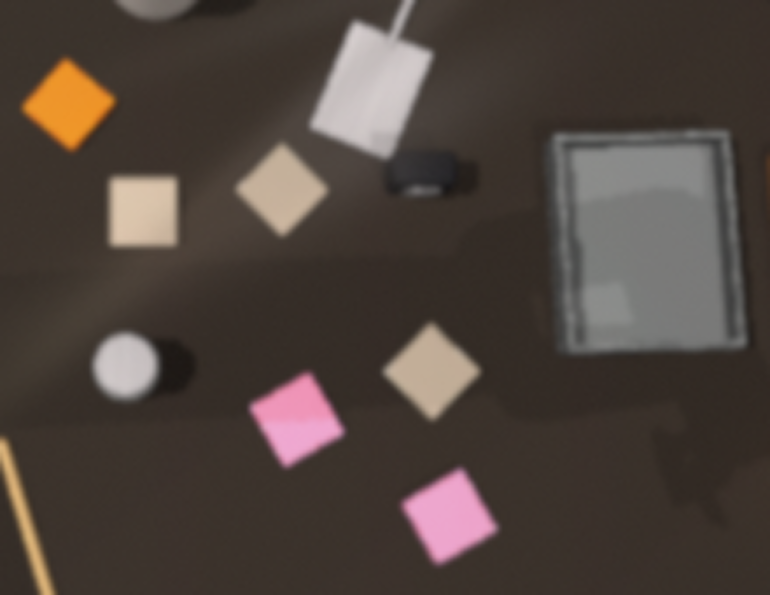

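The crop shows the board's corners clearly. The chipped tile lies under and right of the lever, with its notch facing away from the jig's back-right. Next: the jig pose.

Run:
```python
from h import *
d=grab('top')
c=np.array([(77,115),(662,70),(688,410),(92,458)],float)
p=(c+.5)/6-.5+[100,175]
P=onplane(d,p,0.012); print(P.round(4)); 
print([np.linalg.norm(P[i]-P[(i+1)%4]).round(4) for i in range(4)])
# y axis: right->left
for a,b in [(1,0),(2,3)]: v=P[b]-P[a]; print('yaw from y',np.degrees(np.arctan2(-v[0],v[1])))
for a,b in [(3,0),(2,1)]: v=P[b]-P[a]; print('yaw from x',np.degrees(np.arctan2(v[1],v[0])))
print('centre',P.mean(0).round(4))
# lever tip, chipped corners on z=.022
q=np.array([(520,292),(495,405),(385,383),(440,285),(425,330),(388,318)],float); q=(q+.5)/6-.5+[100,175]
print('chip',onplane(d,q,.022).round(4)[:,:2])
print('levertip',onplane(d,(np.array([[368,440]])+.5)/6-.5+[100,175],.06).round(4))
t=np.array([(552,133),(732,130),(747,347),(562,352)],float);t=(t+.5)/3.5-.5+[220,140]
T=onplane(d,t,.035);print('tub',T.round(3)[:,:2],T.mean(0))
s=grab('scene'); f=s['frame'][:,:,::-1]
cv2.imwrite('pics/sjig.png',cv2.resize(f[140:215,255:365],None,fx=7,fy=7,interpolation=cv2.INTER_CUBIC))
```

```text
[[0.5902 0.3385 0.012 ]
 [0.6075 0.0782 0.012 ]
 [0.4577 0.0661 0.012 ]
 [0.4387 0.3265 0.012 ]]
[np.float64(0.2609), np.float64(0.1503), np.float64(0.2611), np.float64(0.1519)]
yaw from y 3.8106044230820793
yaw from y 4.180676665278845
yaw from x 4.546874411995622
yaw from x 4.614660520832495
centre [0.5235 0.2023 0.012 ]
chip [[0.5087 0.1384]
 [0.4599 0.1486]
 [0.4698 0.1965]
 [0.5121 0.1733]
 [0.4926 0.1795]
 [0.4979 0.1957]]
levertip [[0.4433 0.1958 0.06  ]]
tub [[ 0.621 -0.36 ]
 [ 0.622 -0.495]
 [ 0.461 -0.496]
 [ 0.459 -0.36 ]] [ 0.54086776 -0.42778417  0.035     ]
```

View pics/sjig.png

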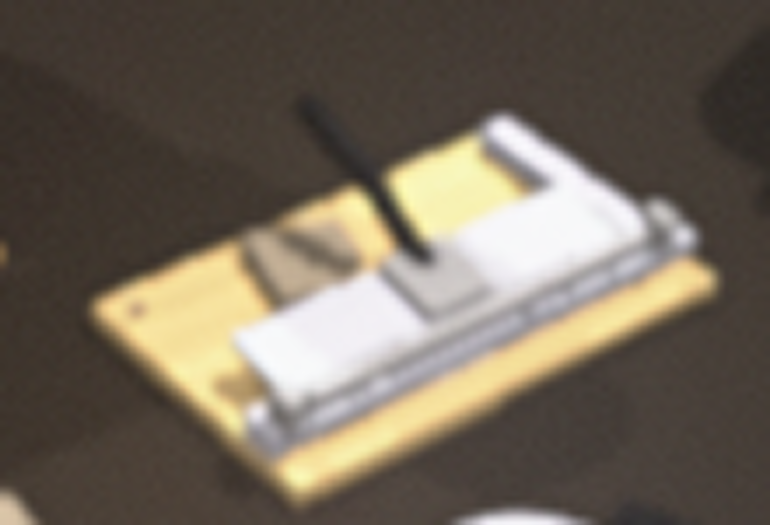

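Jig: centre (0.5235, 0.2023), yaw about 4.2°. The board sides come out at 261 x 151 mm, matching 260 x 150. The tub rim measures 161 x 135. The lever tip comes out near (0.454, 0.193), consistent with the jig frame. I'll go there to open the clamp.

Request:
jog_arm(
  steps=[
    {"dx": 4.0,"dy": 5.0,"twist": -1.5},
    {"dx": 4.0,"dy": 5.0,"twist": -1.5},
    {"dx": 4.0,"dy": 5.0,"twist": -1.5},
    {"dx": 4.0,"dy": 5.0,"twist": -1.5},
    {"dx": 4.0,"dy": 5.0,"twist": -1.5},
  ],
  gripper=0,
  newtons=30,
)

```text
validation failed for argument at $.st...
```

Request:
jog_arm(
  steps=[
    {"dx": 4.0,"dy": 5.0,"dz": 0.0,"twist": -1.5},
    {"dx": 4.0,"dy": 5.0,"dz": 0.0,"twist": -1.5},
    {"dx": 4.0,"dy": 5.0,"dz": 0.0,"twist": -1.5},
    {"dx": 4.0,"dy": 5.0,"dz": 0.0,"twist": -1.5},
    {"dx": 4.0,"dy": 5.0,"dz": 0.0,"twist": -1.5},
  ],
  gripper=0,
  newtons=30,
)

```text
t: 0.92
tool_pos: [0.4073, -0.3424, 0.1995]
tool_rot: [-3.139, -0.13, -0.001]
contact_force: [1.1, -0.1, -0.1]
opening: 0.0856
```

Request:
jog_arm(
  steps=[
    {"dx": 0.78,"dy": 8.92,"dz": 0.0,"twist": -0.05},
    {"dx": 0.78,"dy": 8.92,"dz": 0.0,"twist": -0.05},
    {"dx": 0.78,"dy": 8.92,"dz": 0.0,"twist": -0.05},
    {"dx": 0.78,"dy": 8.92,"dz": 0.0,"twist": -0.05},
    {"dx": 0.78,"dy": 8.92,"dz": 0.0,"twist": -0.05},
  ],
)

```text
t: 1.55
tool_pos: [0.4339, -0.0309, 0.1998]
tool_rot: [3.139, 0.115, 0.003]
contact_force: [0.4, 0.2, 0.2]
opening: 0.0852
```

Request:
jog_arm(
  steps=[
    {"dx": 0.3,"dy": 4.2,"dz": -1.0,"twist": 0.0},
    {"dx": 0.3,"dy": 4.2,"dz": -1.0,"twist": 0.0},
    {"dx": 0.3,"dy": 4.2,"dz": -1.0,"twist": 0.0},
    {"dx": 0.3,"dy": 4.2,"dz": -1.0,"twist": 0.0},
    {"dx": 0.3,"dy": 4.2,"dz": -1.0,"twist": 0.0},
  ],
)

```text
t: 2.17
tool_pos: [0.4506, 0.2239, 0.1384]
tool_rot: [3.139, 0.123, -0.001]
contact_force: [-0.1, -0.5, 0.7]
opening: 0.0852
```

Request:
jog_arm(
  steps=[
    {"dx": 0.05,"dy": -0.5,"dz": -0.3,"twist": 0.0},
    {"dx": 0.05,"dy": -0.5,"dz": -0.3,"twist": 0.0},
    {"dx": 0.05,"dy": -0.5,"dz": -0.3,"twist": 0.0},
  ],
)

```text
t: 2.55
tool_pos: [0.4541, 0.1936, 0.1211]
tool_rot: [-3.139, -0.121, -0.001]
contact_force: [0.8, -0.3, 0.6]
opening: 0.0855
```

Run:
```python
from h import *
d=grab('wrist','w1.png'); o=ctrl.get_obs(); print(o['tool_pos'],o['tool_rot'])
print(proj(d,[[0.454,0.1932,0.055],[0.4440,0.1925,.055],[.5385,.2020,.06]]).round(0))
```

```text
[0.45429075 0.19381663 0.12140043] [-3.13899377e+00 -1.21276826e-01 -1.68025893e-03]
[[259. 195.]
 [259. 206.]
 [256.  83.]]
```

View pics/w1.png

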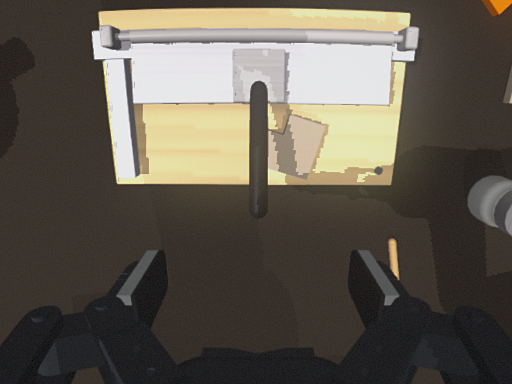

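The wrist view shows the lever's free end at (258,213), where it was predicted, and the lever is centred between the fingers. I'll descend and grip.

Request:
jog_arm(
  steps=[
    {"dx": 0.03,"dy": 0.0,"dz": -0.7,"twist": 0.0},
    {"dx": 0.03,"dy": 0.0,"dz": -1.4,"twist": 0.0},
    {"dx": 0.03,"dy": 0.0,"dz": -1.4,"twist": 0.0},
  ],
)

```text
t: 2.98
tool_pos: [0.4534, 0.1932, 0.0348]
tool_rot: [3.138, 0.121, -0.008]
contact_force: [-0.3, 0.0, 0.1]
opening: 0.0852
```

Request:
jog_arm(
  steps=[
    {"dx": 0,"dy": 0.0,"dz": 0,"twist": 0.0},
    {"dx": 0,"dy": 0.0,"dz": 0,"twist": 0.0},
    {"dx": 0,"dy": 0.0,"dz": 0,"twist": 0.0},
    {"dx": 0,"dy": 0.0,"dz": 0,"twist": 0.0},
    {"dx": 0,"dy": 0.0,"dz": 0,"twist": 0.0},
  ],
  gripper=255,
  newtons=25,
)

```text
t: 3.6
tool_pos: [0.4539, 0.1932, 0.0353]
tool_rot: [3.138, 0.121, -0.007]
contact_force: [0.6, -0.2, 0.9]
opening: 0.0124
```

Request:
jog_arm(
  steps=[
    {"dx": 0.09,"dy": 0.01,"dz": 0.34,"twist": 0.0},
    {"dx": 0.24,"dy": 0.02,"dz": 0.665,"twist": 0.0},
    {"dx": 0.44,"dy": 0.03,"dz": 0.95,"twist": 0.0},
    {"dx": 0.69,"dy": 0.05,"dz": 1.2,"twist": 0.0},
    {"dx": 0.98,"dy": 0.07,"dz": 1.41,"twist": 0.0},
  ],
)

```text
t: 4.22
tool_pos: [0.512, 0.1973, 0.1178]
tool_rot: [3.138, 0.121, -0.01]
contact_force: [1.6, 1.5, -12.4]
opening: 0.0111
```

Run:
```python
from h import *
d=grab('wrist','w2.png'); d=grab('scene','s2.png')
```

```text
(no output)
```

View pics/w2.png

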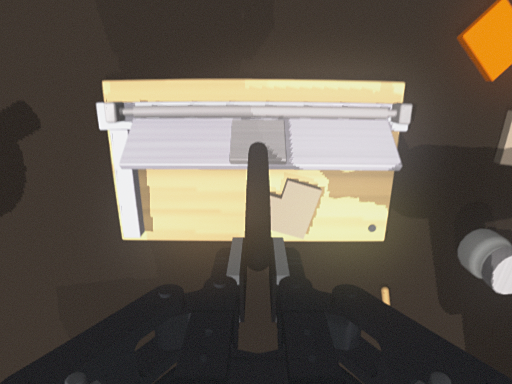

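The lever is held and the bar is rising. I'll continue the arc.

Request:
jog_arm(
  steps=[
    {"dx": 0.32,"dy": 0.02,"dz": 0.15,"twist": 0.0},
    {"dx": 0.66,"dy": 0.05,"dz": 0.24,"twist": 0.0},
    {"dx": 1.01,"dy": 0.07,"dz": 0.27,"twist": 0.0},
    {"dx": 1.36,"dy": 0.1,"dz": 0.24,"twist": 0.0},
    {"dx": 1.7,"dy": 0.12,"dz": 0.15,"twist": 0.0},
  ],
)

```text
t: 4.95
tool_pos: [0.6168, 0.2049, 0.1287]
tool_rot: [3.139, 0.121, -0.004]
contact_force: [0.6, 0.2, -0.4]
opening: -0.0001
```

Run:
```python
from h import *
d=grab('wrist','w3.png'); d=grab('scene','s3.png')
cv2.imwrite('pics/s3z.png',cv2.resize(d['frame'][80:230,220:420,::-1],None,fx=4,fy=4,interpolation=cv2.INTER_CUBIC))
```

```text
(no output)
```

View pics/s3z.png

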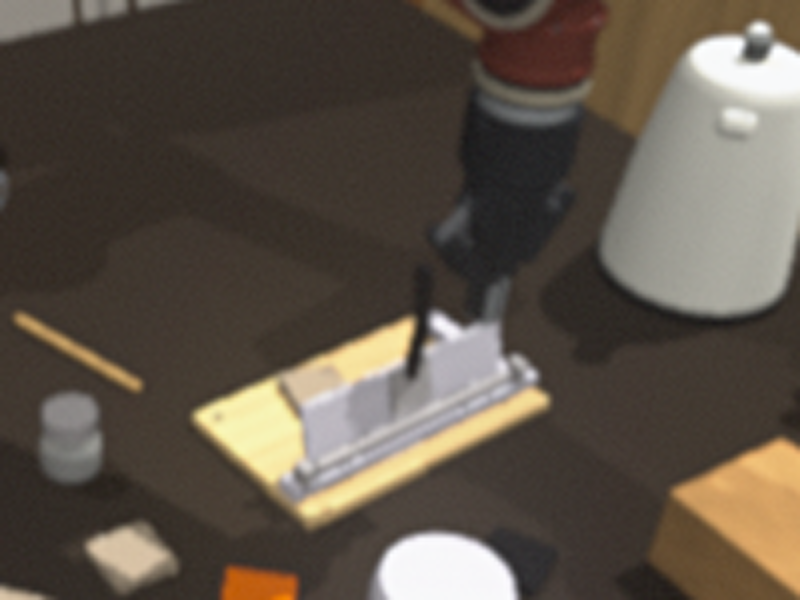

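The grip slipped off near 85°, leaving the clamp roughly upright, with the bar standing and the lever top at crop (425,270). I'll push it the rest of the way with shut fingers from the robot's side.

Request:
jog_arm(
  steps=[
    {"dx": 0.0,"dy": 0.0,"dz": 1.0,"twist": 0.0},
    {"dx": 0.0,"dy": 0.0,"dz": 1.6,"twist": 0.0},
    {"dx": -1.0,"dy": 0.0,"dz": 1.6,"twist": 0.0},
    {"dx": -2.2,"dy": -0.08,"dz": 1.6,"twist": 0.0},
    {"dx": -2.2,"dy": -0.08,"dz": 1.6,"twist": 0.0},
  ],
)

```text
t: 5.68
tool_pos: [0.4804, 0.1996, 0.2224]
tool_rot: [3.138, 0.122, -0.01]
contact_force: [-0.6, 0.3, 0.7]
opening: -0.0005
```

Run:
```python
from h import *
d=grab('wrist','w4.png'); print(ctrl.get_obs()['tool_pos'])
```

```text
[0.48153881 0.19978336 0.22334368]
```

View pics/w4.png

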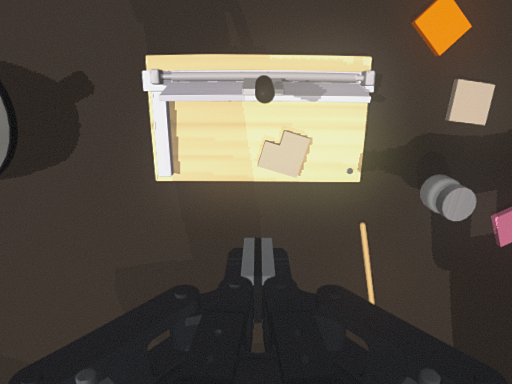

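Request:
jog_arm(
  steps=[
    {"dx": 0.0,"dy": 0.03,"dz": -0.9,"twist": 0.0},
    {"dx": 0.0,"dy": 0.03,"dz": -1.9,"twist": 0.0},
    {"dx": 0.8,"dy": 0.1,"dz": -1.9,"twist": 0.0},
    {"dx": 1.2,"dy": 0.12,"dz": -1.9,"twist": 0.0},
    {"dx": 1.6,"dy": 0.14,"dz": -1.9,"twist": 0.0},
  ],
)

```text
t: 6.35
tool_pos: [0.5778, 0.2081, 0.108]
tool_rot: [3.139, 0.121, -0.013]
contact_force: [-2.1, 0.7, -1.0]
opening: -0.0001
```

Request:
jog_arm(
  steps=[
    {"dx": 0.2,"dy": 0.02,"dz": 0,"twist": 0.0},
    {"dx": 0.4,"dy": 0.03,"dz": 0,"twist": 0.0},
    {"dx": 0.6,"dy": 0.05,"dz": 0,"twist": 0.0},
    {"dx": 0.75,"dy": 0.06,"dz": 0,"twist": 0.0},
    {"dx": 0.75,"dy": 0.06,"dz": 0,"twist": 0.0},
  ],
)

```text
t: 6.98
tool_pos: [0.624, 0.2118, 0.1086]
tool_rot: [3.139, 0.121, -0.01]
contact_force: [-0.3, 0.2, -0.2]
opening: 0.0001
```

Small extra pushes until the stop is felt.

Request:
jog_arm(
  steps=[
    {"dx": 0.1,"dy": 0.01,"dz": 0,"twist": 0.0},
    {"dx": 0.1,"dy": 0.01,"dz": 0,"twist": 0.0},
    {"dx": 0.15,"dy": 0.01,"dz": 0,"twist": 0.0},
    {"dx": 0.15,"dy": 0.01,"dz": 0,"twist": 0.0},
  ],
)

```text
t: 7.48
tool_pos: [0.633, 0.2124, 0.1086]
tool_rot: [3.139, 0.121, -0.01]
contact_force: [-1.1, 0.9, -0.2]
opening: -0.0
```

Run:
```python
from h import *
d=grab('scene'); cv2.imwrite('pics/s4z.png',cv2.resize(d['frame'][80:230,220:420,::-1],None,fx=4,fy=4,interpolation=cv2.INTER_CUBIC))
```

```text
(no output)
```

View pics/s4z.png

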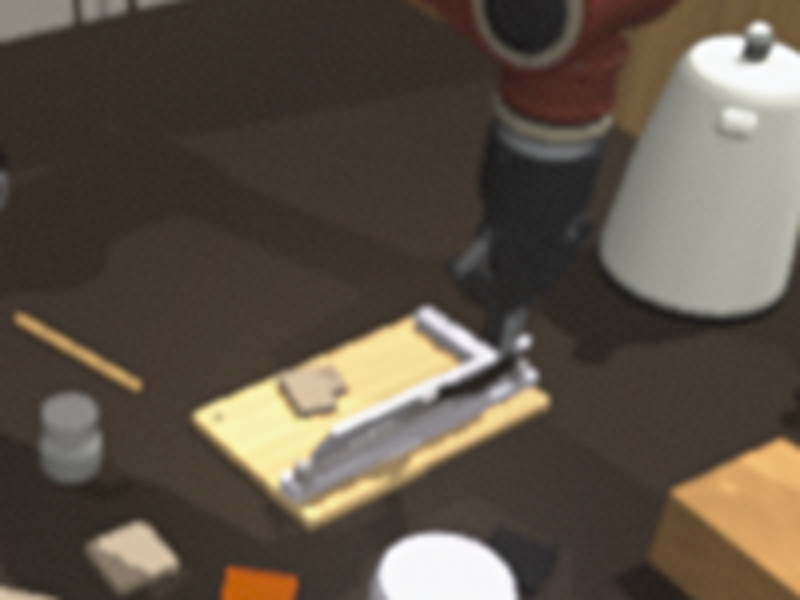

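Request:
jog_arm(
  steps=[
    {"dx": 0.1,"dy": 0.01,"dz": 0,"twist": 0.0},
    {"dx": 0.1,"dy": 0.01,"dz": 0,"twist": 0.0},
    {"dx": 0.2,"dy": 0.01,"dz": 0,"twist": 0.0},
    {"dx": 0.2,"dy": 0.01,"dz": 0,"twist": 0.0},
  ],
)

```text
t: 8.02
tool_pos: [0.6458, 0.2129, 0.1089]
tool_rot: [3.139, 0.121, -0.008]
contact_force: [1.0, -0.4, 0.3]
opening: 0.0002
```

Request:
jog_arm(
  steps=[
    {"dx": -0.5,"dy": 0,"dz": 0,"twist": 0.0},
    {"dx": -0.7,"dy": -0.5,"dz": 1.0,"twist": 0.0},
    {"dx": -1.5,"dy": -1,"dz": 1.6,"twist": 0.0},
    {"dx": -2.5,"dy": -1,"dz": 1.6,"twist": 0.0},
    {"dx": -3.2,"dy": -1,"dz": 1.6,"twist": 0.0},
  ],
  gripper=0,
)

```text
t: 8.65
tool_pos: [0.453, 0.1525, 0.2063]
tool_rot: [3.139, 0.119, -0.003]
contact_force: [-0.0, -0.2, 0.1]
opening: 0.0851
```

Run:
```python
from h import *
d=grab('wrist','w5.png'); o=ctrl.get_obs();print(o['tool_pos'],o['tool_rot'])
```

```text
[0.44811108 0.15286216 0.20466977] [ 3.13885265  0.12178775 -0.01118356]
```

View pics/w5.png

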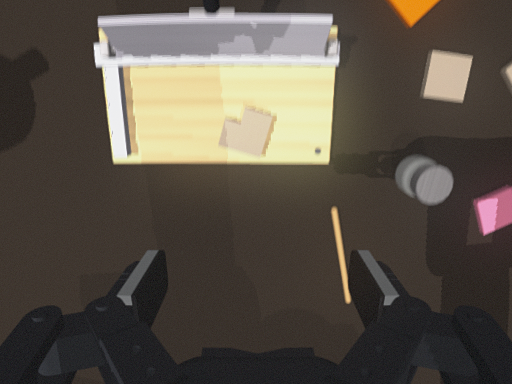

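The clamp leans well back and the chipped tile is clear at (250,132). I'll measure the clamp angle from the bar's depth slope, and the chipped tile's pose.

Run:
```python
from h import *
d=grab('wrist')
J=np.array([.5235,.2023,0]); y=np.radians(4.2); X=np.array([np.cos(y),np.sin(y),0]);Y=np.array([-np.sin(y),np.cos(y),0])
for u in (140,300):
  P=cloud(d,[(u,v) for v in range(12,62,4)])
  print(np.c_[(P-J)@X,(P-J)@Y,P[:,2]].round(4))
f=d['frame'][:,:,::-1]; hsv=cv2.cvtColor(f,cv2.COLOR_BGR2HSV)
print(hsv[132,250],hsv[100,200])
cv2.imwrite('pics/w5z.png',cv2.resize(f[85:175,190:310],None,fx=6,fy=6,interpolation=cv2.INTER_CUBIC))
```

```text
[[0.0664 0.0587 0.0812]
 [0.0639 0.06   0.078 ]
 [0.061  0.061  0.0757]
 [0.0591 0.0638 0.0684]
 [0.0561 0.0648 0.0663]
 [0.0536 0.067  0.0605]
 [0.0509 0.0691 0.0554]
 [0.0479 0.0708 0.0512]
 [0.0448 0.0725 0.0472]
 [0.0435 0.0797 0.0272]
 [0.0397 0.0805 0.0259]
 [0.0356 0.0807 0.0264]
 [0.0328 0.0855 0.0137]]
[[ 0.0653 -0.0786  0.0817]
 [ 0.0632 -0.0793  0.0764]
 [ 0.0603 -0.0796  0.0746]
 [ 0.0583 -0.0806  0.0678]
 [ 0.0557 -0.0812  0.0634]
 [ 0.053  -0.0819  0.0585]
 [ 0.0502 -0.0825  0.0544]
 [ 0.0473 -0.0832  0.0497]
 [ 0.0442 -0.0839  0.0452]
 [ 0.0429 -0.0866  0.0249]
 [ 0.0388 -0.0864  0.027 ]
 [ 0.0358 -0.0878  0.017 ]
 [ 0.0321 -0.0885  0.013 ]]
[ 17  54 218] [ 25  75 237]
```

View pics/w5z.png

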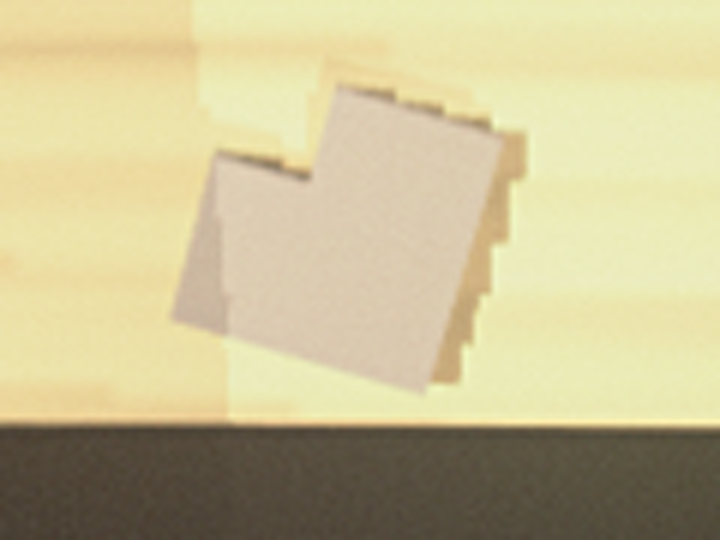

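```bash
cat >> h.py <<'E'
JO=np.array([.5235,.2023,0]); JY=np.radians(4.2); JX=np.array([np.cos(JY),np.sin(JY),0]);JYv=np.array([-np.sin(JY),np.cos(JY),0])
def tojig(P): P=np.asarray(P)-JO; return np.c_[P@JX,P@JYv,P[:,2]]
def fromjig(x,y,z=0): return JO+x*JX+y*JYv+np.array([0,0,z])
def jaw():
    r=ctrl.get_obs()['tool_rot']; R=cv2.Rodrigues(np.array(r))[0]; return np.degrees(np.arctan2(R[1,1],R[0,1]))%180
def plan(x,y,z,ang):
    o=ctrl.get_obs(); p=o['tool_pos']; a=jaw(); t=(ang-a+90)%180-90
    print('pos',p.round(4),'jaw',round(a,2),'units',((np.array([x,y,z])-p)/.06).round(3),'twist',round(t/10,3),'force',o['contact_force'].round(1),'open',o['opening'])
E
python3 - <<'E'
from h import *
d=grab('wrist')
c=(np.array([(338,85),(502,133),(425,393),(172,320),(215,153),(312,178)],float)+.5)/6-.5+[190,85]
P=onplane(d,c,.022); print(P.round(4)); A,B,C,D,E,F=P
print(np.linalg.norm(B-C),np.linalg.norm(C-D))
ctr=(B+D)/2; v=D-C; u=B-C
ang=np.degrees(np.arctan2(v[1],v[0])); print(ctr,ang,np.degrees(np.arctan2(u[1],u[0]))+90)
g=ctr-u/np.linalg.norm(u)*.009
print(g); plan(g[0],g[1],.12,ang)
E
```

```text
[[0.5201 0.1716 0.022 ]
 [0.5139 0.1413 0.022 ]
 [0.4651 0.1514 0.022 ]
 [0.4752 0.1998 0.022 ]
 [0.5064 0.1932 0.022 ]
 [0.5032 0.1753 0.022 ]]
0.04988677215268536 0.049363866397870326
[0.49458488 0.17052814 0.022     ] 78.12846796043233 78.26553580865912
[0.48577297 0.17235853 0.022     ]
pos [0.4529 0.153  0.2052] jaw 94.43 units [ 0.549  0.323 -1.421] twist -1.631 force [-0.2 -0.2  1.7] open 0.08529934182785417
```

The chipped tile's sides come out at 49.9 and 49.4 mm (true 50). I'll grip across its un-notched part, jaw at 78.2°.

Request:
jog_arm(
  steps=[
    {"dx": 0.55,"dy": 0.32,"dz": -1.4,"twist": -1.0},
    {"dx": 0.55,"dy": 0.32,"dz": -2.5,"twist": -1.63},
    {"dx": 0.55,"dy": 0.32,"dz": -2.8,"twist": -1.63},
    {"dx": 0.55,"dy": 0.32,"dz": -2.8,"twist": -1.63},
    {"dx": 0.55,"dy": 0.32,"dz": -2.8,"twist": -1.63},
  ],
  gripper=65,
)

```text
t: 9.43
tool_pos: [0.4879, 0.1724, 0.0392]
tool_rot: [-3.124, 0.325, -0.0]
contact_force: [0.6, 0.7, 1.6]
opening: 0.0638
```

Run:
```python
from h import *
plan(.4858,.1724,.012,78.2); grab('wrist','w6.png')
```

```text
pos [0.4879 0.1724 0.0392] jaw 78.13 units [-0.036  0.001 -0.454] twist 0.007 force [0.6 0.7 1.6] open 0.0637804931099999
```

View pics/w6.png

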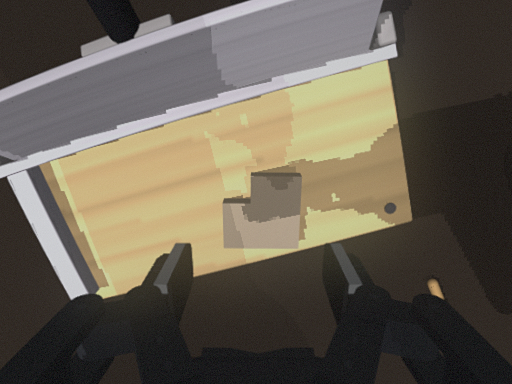

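The tile is square between the fingers and centred, at (262,210). Descending gently.

Request:
jog_arm(
  steps=[
    {"dx": -0.03,"dy": 0.0,"dz": -0.2,"twist": 0.0},
    {"dx": -0.03,"dy": 0.0,"dz": -0.4,"twist": 0.0},
    {"dx": -0.03,"dy": 0.0,"dz": -0.45,"twist": 0.0},
    {"dx": -0.03,"dy": 0.0,"dz": -0.45,"twist": 0.0},
  ],
)

```text
t: 9.98
tool_pos: [0.4863, 0.1724, 0.0127]
tool_rot: [-3.124, 0.325, -0.002]
contact_force: [0.2, -0.1, 0.8]
opening: 0.0637
```

Request:
jog_arm(
  steps=[
    {"dx": 0,"dy": 0.0,"dz": -0.03,"twist": 0.0},
    {"dx": 0,"dy": 0.0,"dz": -0.06,"twist": 0.0},
    {"dx": 0,"dy": 0.0,"dz": -0.06,"twist": 0.0},
  ],
)

```text
t: 10.35
tool_pos: [0.4862, 0.1724, 0.009]
tool_rot: [-3.124, 0.325, -0.002]
contact_force: [0.8, -0.4, -0.8]
opening: 0.0637
```

Request:
jog_arm(
  steps=[
    {"dx": 0,"dy": 0.0,"dz": 0,"twist": 0.0},
    {"dx": 0,"dy": 0.0,"dz": 0,"twist": 0.0},
    {"dx": 0,"dy": 0.0,"dz": 0,"twist": 0.0},
    {"dx": 0,"dy": 0.0,"dz": 0,"twist": 0.0},
  ],
  gripper=255,
  newtons=40,
)

```text
t: 10.85
tool_pos: [0.4862, 0.1724, 0.009]
tool_rot: [-3.124, 0.325, -0.002]
contact_force: [-0.3, 0.7, -0.1]
opening: 0.0
```

Request:
jog_arm(
  steps=[
    {"dx": 0,"dy": 0.0,"dz": 0.4,"twist": 0.0},
    {"dx": 0,"dy": 0.0,"dz": 1,"twist": 0.0},
    {"dx": 0,"dy": 0.0,"dz": 2.0,"twist": 0.0},
    {"dx": 0,"dy": -0.5,"dz": 2.4,"twist": 0.0},
    {"dx": 0,"dy": -1.0,"dz": 2.4,"twist": 0.0},
  ],
)

```text
t: 11.48
tool_pos: [0.4883, 0.1121, 0.1567]
tool_rot: [-3.123, 0.323, -0.012]
contact_force: [-0.0, 0.3, -0.1]
opening: -0.0001
```

Run:
```python
from h import *
plan(.541,-.428,.15,90); grab('wrist','w7.png')
```

```text
pos [0.4883 0.1121 0.1567] jaw 78.2 units [ 0.879 -9.002 -0.112] twist 1.18 force [-0.   0.3 -0.1] open -0.00013261886189629602
```

View pics/w7.png

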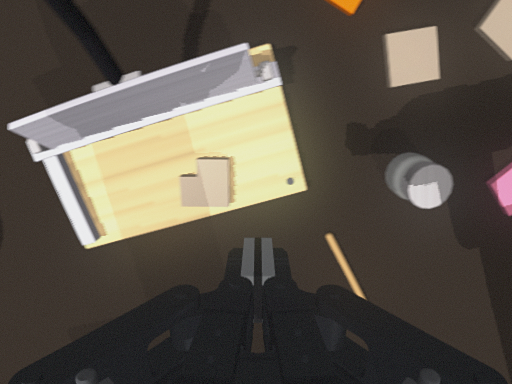

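The fingers shut on nothing and the tile stayed put at (207,182). I'll check where the TCP projects in the wrist picture against the fingertips.

Run:
```python
from h import *
d=grab('wrist'); o=ctrl.get_obs(); p=o['tool_pos']
for n in ['wrist','scene','top']:
    e=grab(n); print(n,proj(e,[p,p+[0,0,.019]]).round(1))
R=cv2.Rodrigues(o['tool_rot'])[0]; E=np.array(d['extrinsics'])
print('cam in tool',(R.T@(E[:3,3]-p)).round(4)); print((R.T@E[:3,:3]).round(3))
for v in (238,242,250,262,272): print(v,cloud(d,[(247,v),(268,v)]).round(4).tolist())
s=grab('scene'); cv2.imwrite('pics/s7.png',cv2.resize(s['frame'][60:220,180:400,::-1],None,fx=3.6,fy=3.6,interpolation=cv2.INTER_CUBIC))
```

```text
wrist [[259.  228. ]
 [259.1 242.3]]
scene [[286.7 147.4]
 [287.2 142.1]]
top [[189.6 227. ]
 [188.4 226.2]]
cam in tool [ 0.0786  0.0003 -0.176 ]
[[ 0.001 -0.954 -0.301]
 [ 1.     0.001  0.001]
 [-0.001 -0.301  0.954]]
238 [[0.4991, 0.1127, 0.1913], [0.4979, 0.1027, 0.1932]]
242 [[0.4991, 0.1125, 0.1957], [0.4974, 0.1029, 0.1963]]
250 [[0.4995, 0.1121, 0.2045], [0.4975, 0.1031, 0.2044]]
262 [[0.4993, 0.1119, 0.2148], [0.4975, 0.1034, 0.2147]]
272 [[0.499, 0.1117, 0.2219], [0.4971, 0.1037, 0.2217]]
```

View pics/s7.png

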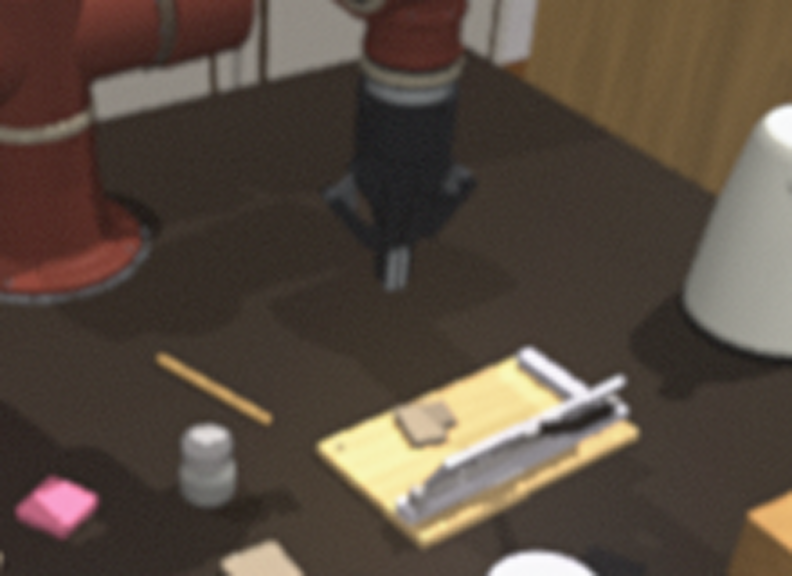

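Both cameras put the shut fingertips about 25–30 mm above the reported TCP. That also explains the slip off the lever. I'll confirm by touching the bare board gently here.

Request:
jog_arm(
  steps=[
    {"dx": 0,"dy": -0.1,"dz": -1.0,"twist": 0.0},
    {"dx": 0,"dy": -0.1,"dz": -2.0,"twist": 0.0},
    {"dx": 0,"dy": -0.1,"dz": -2.2,"twist": 0.0},
    {"dx": 0,"dy": -0.1,"dz": -2.3,"twist": 0.0},
    {"dx": 0,"dy": -0.1,"dz": -2.3,"twist": 0.0},
  ],
)

```text
t: 12.4
tool_pos: [0.4877, 0.1074, 0.0166]
tool_rot: [-3.123, 0.323, -0.005]
contact_force: [0.0, 0.5, -0.4]
opening: -0.0
```

Run:
```python
from h import *
o=ctrl.get_obs(); print(o['tool_pos'],o['contact_force'])
s=grab('scene'); cv2.imwrite('pics/s8.png',cv2.resize(s['frame'][100:220,220:380,::-1],None,fx=5,fy=5,interpolation=cv2.INTER_CUBIC))
```

```text
[0.48773673 0.10736543 0.01655971] [ 0.03811801  0.50083325 -0.42717101]
```

View pics/s8.png

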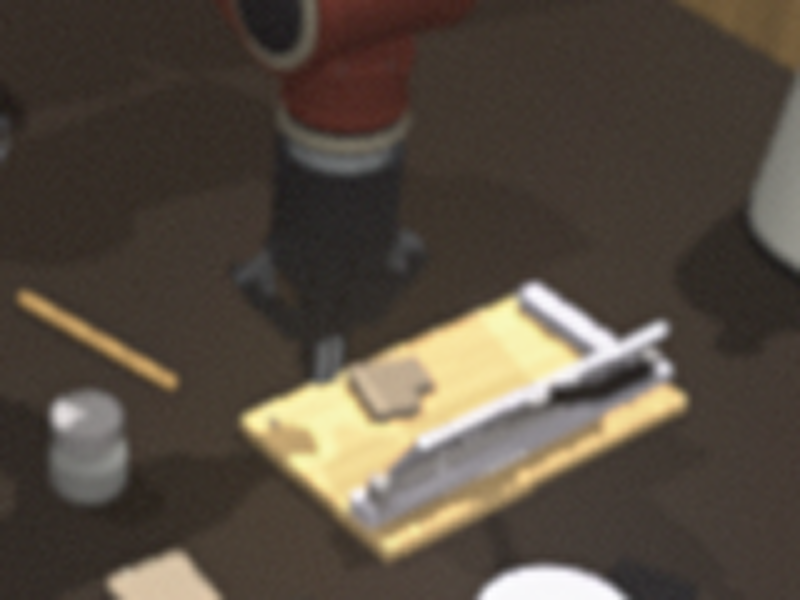

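The tips still hover above the board. Lowering in small steps and watching the force.

Request:
jog_arm(
  steps=[
    {"dx": 0,"dy": 0,"dz": -0.1,"twist": 0.0},
    {"dx": 0,"dy": 0,"dz": -0.2,"twist": 0.0},
    {"dx": 0,"dy": 0,"dz": -0.3,"twist": 0.0},
    {"dx": 0,"dy": 0,"dz": -0.3,"twist": 0.0},
  ],
)

```text
t: 12.95
tool_pos: [0.4872, 0.1072, -0.002]
tool_rot: [-3.123, 0.324, -0.004]
contact_force: [-0.1, 0.2, 0.7]
opening: -0.0001
```

Request:
jog_arm(
  steps=[
    {"dx": 0,"dy": 0,"dz": -0.07,"twist": 0.0},
    {"dx": 0,"dy": 0,"dz": -0.15,"twist": 0.0},
    {"dx": 0,"dy": 0,"dz": -0.15,"twist": 0.0},
  ],
)

```text
t: 13.32
tool_pos: [0.4866, 0.1072, -0.0117]
tool_rot: [-3.124, 0.324, -0.002]
contact_force: [-0.4, -0.1, -0.7]
opening: 0.0002
```

Request:
jog_arm(
  steps=[
    {"dx": 0,"dy": 0,"dz": -0.04,"twist": 0.0},
    {"dx": 0,"dy": 0,"dz": -0.06,"twist": 0.0},
    {"dx": 0,"dy": 0,"dz": -0.06,"twist": 0.0},
  ],
)

```text
t: 13.7
tool_pos: [0.4866, 0.1072, -0.0154]
tool_rot: [-3.124, 0.324, -0.002]
contact_force: [0.5, 0.9, 0.3]
opening: 0.0002
```

Request:
jog_arm(
  steps=[
    {"dx": 0,"dy": 0,"dz": -0.04,"twist": 0.0},
    {"dx": 0,"dy": 0,"dz": -0.06,"twist": 0.0},
    {"dx": 0,"dy": 0,"dz": -0.06,"twist": 0.0},
  ],
)

```text
t: 14.08
tool_pos: [0.4864, 0.1071, -0.0191]
tool_rot: [-3.124, 0.324, -0.001]
contact_force: [0.7, 0.3, -0.1]
opening: -0.0002
```

Run:
```python
from h import *
s=grab('scene'); cv2.imwrite('pics/s9.png',cv2.resize(s['frame'][140:200,250:330,::-1],None,fx=9,fy=9,interpolation=cv2.INTER_CUBIC))
d=grab('wrist','w9.png')
```

```text
(no output)
```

View pics/s9.png

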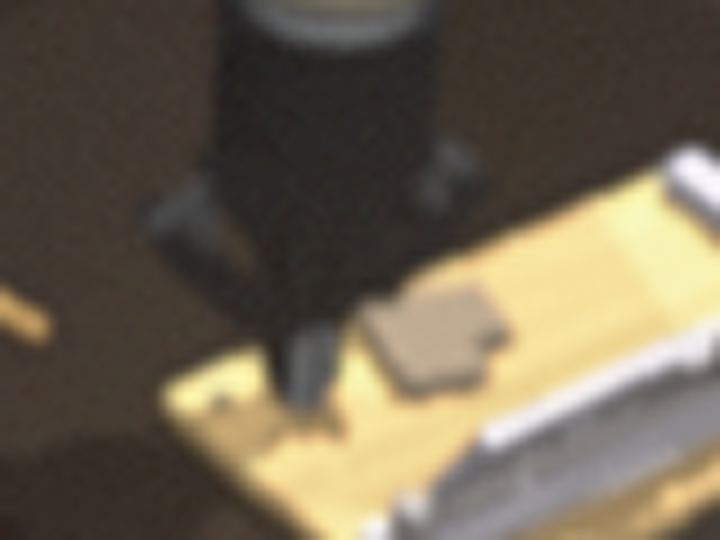

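View pics/w9.png

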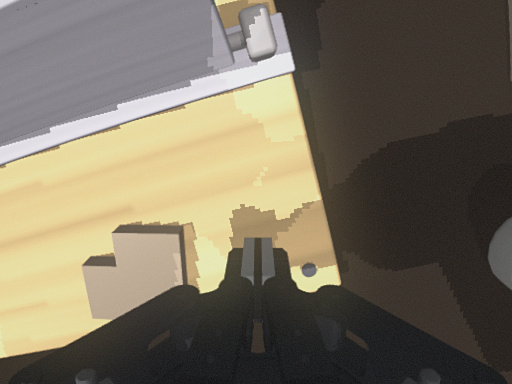

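Tips are nearly down at scene-crop (300,405). A few mm more.

Request:
jog_arm(
  steps=[
    {"dx": 0,"dy": 0,"dz": -0.04,"twist": 0.0},
    {"dx": 0,"dy": 0,"dz": -0.06,"twist": 0.0},
    {"dx": 0,"dy": 0,"dz": -0.06,"twist": 0.0},
  ],
)

```text
t: 14.55
tool_pos: [0.4869, 0.1072, -0.0197]
tool_rot: [-3.124, 0.323, 0.001]
contact_force: [-9.7, -0.7, 20.7]
opening: 0.0
```

Request:
jog_arm(
  steps=[
    {"dx": 0,"dy": 0,"dz": -0.03,"twist": 0.0},
    {"dx": 0,"dy": 0,"dz": -0.05,"twist": 0.0},
    {"dx": 0,"dy": 0,"dz": -0.05,"twist": 0.0},
  ],
)

```text
t: 14.92
tool_pos: [0.4869, 0.1072, -0.0196]
tool_rot: [3.125, -0.323, -0.006]
contact_force: [-12.5, -2.0, 21.9]
opening: 0.0002
```

Contact came with the reported TCP at z = -0.0195 on the 12 mm board. So the shut tips are really 31 mm above the reported TCP, and I'll correct all heights by that. Back to the chipped tile.

Request:
jog_arm(
  steps=[
    {"dx": 0,"dy": 0,"dz": 0.4,"twist": 0.0},
    {"dx": 0,"dy": 0,"dz": 0.8,"twist": 0.0},
    {"dx": 0,"dy": 0,"dz": 0.8,"twist": 0.0},
    {"dx": 0,"dy": 1.1,"dz": 0.8,"twist": 0.0},
    {"dx": 0,"dy": 1.1,"dz": 0.8,"twist": 0.0},
  ],
  gripper=65,
)

```text
t: 15.55
tool_pos: [0.4859, 0.1755, 0.0271]
tool_rot: [-3.126, 0.317, 0.008]
contact_force: [-1.2, -0.0, 0.3]
opening: 0.0637
```

Run:
```python
from h import *
plan(.4858,.1724,-.0205,78.2); grab('wrist','w10.png')
```

```text
pos [0.4859 0.1755 0.0271] jaw 78.42 units [-0.001 -0.052 -0.794] twist -0.022 force [-1.2 -0.   0.3] open 0.06365058535745345
```

View pics/w10.png

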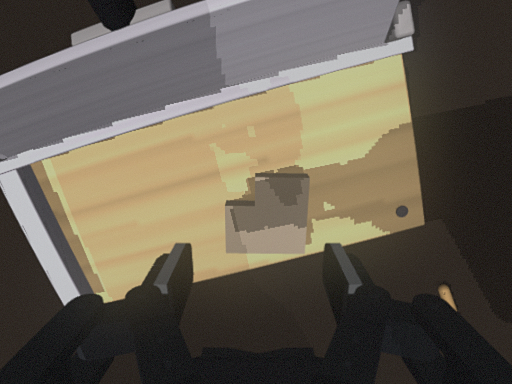

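Request:
jog_arm(
  steps=[
    {"dx": 0,"dy": -0.05,"dz": -0.3,"twist": 0.0},
    {"dx": 0,"dy": -0.06,"dz": -0.6,"twist": 0.0},
    {"dx": 0,"dy": -0.06,"dz": -0.78,"twist": 0.0},
    {"dx": 0,"dy": -0.06,"dz": -0.78,"twist": 0.0},
  ],
)

```text
t: 16.1
tool_pos: [0.4844, 0.1702, -0.0217]
tool_rot: [3.124, -0.319, -0.014]
contact_force: [0.2, -0.3, -0.0]
opening: 0.0639
```

Request:
jog_arm(
  steps=[
    {"dx": 0,"dy": 0.0,"dz": 0,"twist": 0.0},
    {"dx": 0,"dy": 0.0,"dz": 0,"twist": 0.0},
    {"dx": 0,"dy": 0.0,"dz": 0,"twist": 0.0},
    {"dx": 0,"dy": 0.0,"dz": 0,"twist": 0.0},
  ],
  gripper=255,
  newtons=40,
)

```text
t: 16.6
tool_pos: [0.4853, 0.1702, -0.0209]
tool_rot: [3.124, -0.319, -0.011]
contact_force: [1.5, -0.9, 3.4]
opening: 0.0493
```

Gripped (opening 49.3 mm). Lift and carry to the tub at (0.541, -0.428).

Request:
jog_arm(
  steps=[
    {"dx": 0,"dy": 0.0,"dz": 0.5,"twist": 0.0},
    {"dx": 0,"dy": 0.0,"dz": 1.3,"twist": 0.0},
    {"dx": 0,"dy": -0.5,"dz": 2.2,"twist": 0.0},
    {"dx": 0,"dy": -1.5,"dz": 2.2,"twist": 0.0},
    {"dx": 0,"dy": -2.5,"dz": 2.2,"twist": 0.0},
  ],
)

```text
t: 17.23
tool_pos: [0.4854, 0.0191, 0.1121]
tool_rot: [3.124, -0.317, -0.008]
contact_force: [0.3, -0.3, -0.3]
opening: 0.0486
```

Request:
jog_arm(
  steps=[
    {"dx": 0.9,"dy": -5,"dz": 0.2,"twist": 0.0},
    {"dx": 0.9,"dy": -5,"dz": 0.2,"twist": 0.0},
    {"dx": 0.9,"dy": -5,"dz": 0.2,"twist": 0.0},
    {"dx": 0.9,"dy": -5,"dz": 0.2,"twist": 0.0},
    {"dx": 0.9,"dy": -5,"dz": 0.2,"twist": 0.0},
  ],
)

```text
t: 17.85
tool_pos: [0.5391, -0.2827, 0.1235]
tool_rot: [3.125, -0.318, -0.009]
contact_force: [0.4, 0.8, -1.1]
opening: 0.0489
```

Run:
```python
from h import *
plan(.541,-.428,.02,78.2)
```

```text
pos [ 0.5391 -0.2827  0.1235] jaw 78.38 units [ 0.031 -2.422 -1.726] twist -0.018 force [ 0.4  0.8 -1.1] open 0.048902156851663645
```

Request:
jog_arm(
  steps=[
    {"dx": 0.03,"dy": -1.0,"dz": 0,"twist": 0.0},
    {"dx": 0.03,"dy": -2.0,"dz": 0,"twist": 0.0},
    {"dx": 0.03,"dy": -2.42,"dz": 0,"twist": 0.0},
    {"dx": 0.03,"dy": -2.42,"dz": 0,"twist": 0.0},
  ],
)

```text
t: 18.35
tool_pos: [0.5401, -0.4292, 0.1225]
tool_rot: [-3.124, 0.322, 0.011]
contact_force: [-0.2, 0.1, -1.6]
opening: 0.0487
```

Request:
jog_arm(
  steps=[
    {"dx": 0,"dy": 0,"dz": -0.8,"twist": 0.0},
    {"dx": 0,"dy": 0,"dz": -1.6,"twist": 0.0},
    {"dx": 0,"dy": 0,"dz": -2.3,"twist": 0.0},
    {"dx": 0,"dy": 0,"dz": -2.3,"twist": 0.0},
  ],
)

```text
t: 18.85
tool_pos: [0.5371, -0.4244, -0.0207]
tool_rot: [-3.117, 0.319, 0.023]
contact_force: [0.0, -0.2, -0.3]
opening: 0.0485
```

Request:
jog_arm(
  steps=[
    {"dx": 0,"dy": 0,"dz": 0,"twist": 0.0},
    {"dx": 0,"dy": 0,"dz": 0,"twist": 0.0},
    {"dx": 0,"dy": 0,"dz": 0,"twist": 0.0},
  ],
  gripper=65,
)

```text
t: 19.23
tool_pos: [0.5383, -0.4254, -0.0184]
tool_rot: [-3.12, 0.319, 0.019]
contact_force: [0.7, -0.3, 0.3]
opening: 0.0634
```

Request:
jog_arm(
  steps=[
    {"dx": 0,"dy": 0,"dz": 0.8,"twist": 0.0},
    {"dx": 0,"dy": 0,"dz": 1.6,"twist": 0.0},
    {"dx": 0,"dy": 0,"dz": 2.5,"twist": 0.0},
    {"dx": -1,"dy": 0,"dz": 3.5,"twist": 0.0},
    {"dx": -1.5,"dy": 1,"dz": 3.5,"twist": 0.0},
  ],
)

```text
t: 19.85
tool_pos: [0.4576, -0.3801, 0.195]
tool_rot: [3.123, -0.324, -0.007]
contact_force: [-1.0, 0.2, 0.9]
opening: 0.0639
```

```bash
cat >> h.py <<'E'
def tiles(d,zt=.010,pr=True):
    f=d['frame'][:,:,::-1]; hsv=cv2.cvtColor(f,cv2.COLOR_BGR2HSV)
    m=((hsv[...,0]>8)&(hsv[...,0]<22)&(hsv[...,1]>30)&(hsv[...,1]<68)&(hsv[...,2]>90)).astype(np.uint8)
    n,l,s,c=cv2.connectedComponentsWithStats(m); out=[]
    for i in range(1,n):
        if s[i,4]<150: continue
        cs,_=cv2.findContours((l==i).astype(np.uint8),cv2.RETR_EXTERNAL,cv2.CHAIN_APPROX_NONE)
        P=onplane(d,cs[0].reshape(-1,2),zt); r=cv2.minAreaRect((P[:,:2]*1000).astype(np.float32))
        if 30<r[1][0]<75 and 30<r[1][1]<75: print(c[i].round(0),'xy',np.round(r[0],1),'size',np.round(r[1],1),'ang',round(r[2],1))
E
python3 - <<'E'
from h import *
o=ctrl.get_obs(); print(o['tool_pos'],o['opening'])
d=grab('top','t11.png'); tiles(d)
E
```

```text
[ 0.45764914 -0.38012891  0.19503308] 0.06387552160943998
[300. 194.] xy [ 586.  -159.8] size [54.2 55.3] ang 44.3
[261. 200.] xy [569.7 -55.4] size [50.2 53.3] ang 89.4
[403. 209.] xy [ 545.3 -428.4] size [56.  54.5] ang 77.7
[343. 246.] xy [ 447.3 -267.7] size [52.7 55.8] ang 43.6
```

View pics/t11.png

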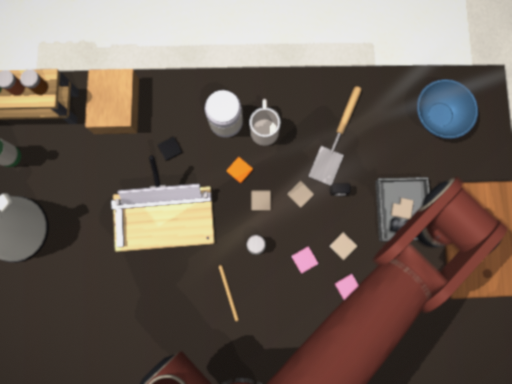

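The chipped tile lies in the tub at (403,209) and the sound tiles are unmoved. Next is the tile at (343,246), taupe and not pink. I'll confirm it with the wrist view.

Request:
jog_arm(
  steps=[
    {"dx": -1.3,"dy": 1.8,"dz": -0.5,"twist": 1.0},
    {"dx": -1.3,"dy": 1.8,"dz": -0.5,"twist": 2.0},
    {"dx": -1.3,"dy": 1.8,"dz": -0.5,"twist": 3.0},
    {"dx": -1.3,"dy": 1.8,"dz": -0.5,"twist": 4.0},
    {"dx": -1.3,"dy": 1.8,"dz": -0.5,"twist": 5.0},
  ],
)

```text
t: 20.52
tool_pos: [0.3749, -0.2638, 0.1631]
tool_rot: [2.964, 1.039, -0.02]
contact_force: [0.3, -0.7, 1.0]
opening: 0.0639
```

Run:
```python
from h import *
d=grab('wrist','w12.png'); tiles(d); plan(.4475,-.268,.05,133.8)
```

```text
[477. 141.] xy [ 547.5 -426.6] size [56.1 54.4] ang 78.3
pos [ 0.375  -0.2638  0.1632] jaw 128.84 units [ 1.208 -0.069 -1.886] twist 0.496 force [-0.3  0.9  1.3] open 0.06385564060397504
```

View pics/w12.png

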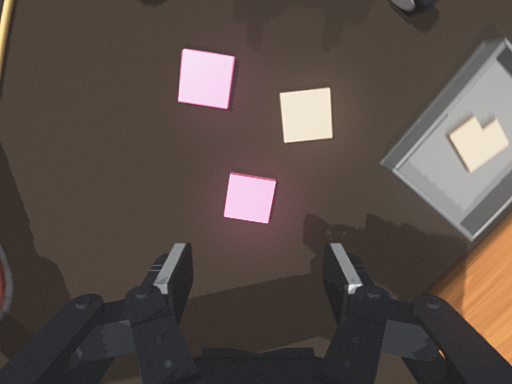

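The sound tile is the cream one at (306,115); pinks are at (207,79) and (250,198). I'll widen the mask for the brighter view.

```bash
sed -i 's/hsv\[...,1\]>30)&(hsv\[...,1\]<68)/hsv[...,1]>12)\&(hsv[...,1]<68)/; s/(hsv\[...,0\]>8)&(hsv\[...,0\]<22)&(hsv\[...,1\]>12)/(hsv[...,0]>5)\&(hsv[...,0]<32)\&(hsv[...,1]>12)/' h.py
python3 - <<'E'
from h import *
d=grab('wrist'); h=cv2.cvtColor(d['frame'],cv2.COLOR_RGB2HSV); print(h[115,306],h[100,290],h[138,325]); tiles(d)
plan(.4475,-.268,.05,133.8)
E
```

```text
[ 18  30 242] [ 18  29 241] [ 17  36 250]
[476. 144.] xy [ 545.3 -428. ] size [57.2 55.6] ang 77.4
pos [ 0.3751 -0.2639  0.1631] jaw 128.3 units [ 1.207 -0.068 -1.884] twist 0.55 force [-0.  -0.5  0.4] open 0.06345457077957121
```

```bash
sed -i 's/hsv\[...,2\]>90)).astype(np.uint8)\n    n,l/&/; s/>90)).astype(np.uint8)/>130)).astype(np.uint8)/' h.py
python3 - <<'E'
from h import *
d=grab('wrist'); tiles(d)
E
```

```text
[306. 115.] xy [ 447.4 -268.3] size [50.8 51. ] ang 44.3
[477. 141.] xy [ 545.4 -427.8] size [57.2 55.9] ang 77.0
```

Measured (0.4474, -0.2683) at 44.3°, size 51 mm, agreeing with the top view.

Request:
jog_arm(
  steps=[
    {"dx": 1.2,"dy": -0.07,"dz": 0,"twist": 0.57},
    {"dx": 1.2,"dy": -0.07,"dz": -1.0,"twist": 0.57},
    {"dx": 1.2,"dy": -0.07,"dz": -2.0,"twist": 0.57},
    {"dx": 1.2,"dy": -0.07,"dz": -2.4,"twist": 0.57},
    {"dx": 1.2,"dy": -0.07,"dz": -2.4,"twist": 0.57},
  ],
)

```text
t: 21.3
tool_pos: [0.4454, -0.2669, 0.0166]
tool_rot: [-2.912, -1.168, 0.025]
contact_force: [0.5, 0.1, -0.1]
opening: 0.0637
```

Run:
```python
from h import *
plan(.4474,-.2683,-.032,134.3); grab('wrist','w13.png')
```

```text
pos [ 0.4454 -0.2669  0.0166] jaw 133.72 units [ 0.033 -0.024 -0.809] twist 0.058 force [ 0.5  0.1 -0.1] open 0.06368199756286884
```

View pics/w13.png

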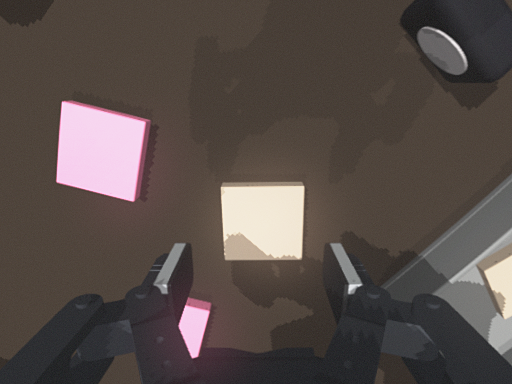

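Tile centred between the fingers (262,221). Descend and grip.

Request:
jog_arm(
  steps=[
    {"dx": 0.03,"dy": -0.02,"dz": -0.4,"twist": 0.05},
    {"dx": 0.03,"dy": -0.02,"dz": -0.7,"twist": 0.05},
    {"dx": 0.03,"dy": -0.02,"dz": -0.8,"twist": 0.05},
    {"dx": 0.03,"dy": -0.02,"dz": -0.8,"twist": 0.05},
  ],
)

```text
t: 21.85
tool_pos: [0.4488, -0.2694, -0.029]
tool_rot: [2.91, 1.183, -0.021]
contact_force: [0.5, -0.7, -0.4]
opening: 0.0636
```

Request:
jog_arm(
  steps=[
    {"dx": 0,"dy": 0.0,"dz": 0,"twist": 0.0},
    {"dx": 0,"dy": 0.0,"dz": 0,"twist": 0.0},
    {"dx": 0,"dy": 0.0,"dz": 0,"twist": 0.0},
    {"dx": 0,"dy": 0.0,"dz": 0,"twist": 0.0},
  ],
  gripper=255,
)

```text
t: 22.35
tool_pos: [0.4497, -0.2701, -0.0278]
tool_rot: [2.908, 1.182, -0.02]
contact_force: [-0.3, -0.5, 6.0]
opening: 0.0481
```

Request:
jog_arm(
  steps=[
    {"dx": 0,"dy": 0.0,"dz": 0.5,"twist": 0.0},
    {"dx": 0,"dy": 0.0,"dz": 1.3,"twist": -0.8},
    {"dx": 0,"dy": 0.5,"dz": 2.2,"twist": -1.6},
    {"dx": 0,"dy": 1.5,"dz": 2.4,"twist": -2.4},
    {"dx": 0,"dy": 2.5,"dz": 2.4,"twist": -3.2},
  ],
)

```text
t: 22.98
tool_pos: [0.4504, -0.1192, 0.1179]
tool_rot: [3.125, 0.325, -0.015]
contact_force: [0.6, 0.4, -0.8]
opening: 0.048
```

Run:
```python
from h import *
g=fromjig(.005,.055); print(g); plan(g[0],g[1],.1,94.2)
```

```text
[0.52445847 0.25751849 0.        ]
pos [ 0.4504 -0.1192  0.1179] jaw 101.87 units [ 1.235  6.279 -0.298] twist -0.767 force [ 0.6  0.4 -0.8] open 0.04796901074045859
```

Request:
jog_arm(
  steps=[
    {"dx": 1.24,"dy": 6.2,"dz": 0,"twist": -0.77},
    {"dx": 1.24,"dy": 6.2,"dz": 0,"twist": -0.77},
    {"dx": 1.24,"dy": 6.2,"dz": 0,"twist": -0.77},
    {"dx": 1.24,"dy": 6.2,"dz": 0,"twist": -0.77},
    {"dx": 1.24,"dy": 6.2,"dz": 0,"twist": -0.77},
  ],
)

```text
t: 23.6
tool_pos: [0.5109, 0.1883, 0.117]
tool_rot: [-3.139, -0.115, 0.016]
contact_force: [0.6, -1.1, -1.3]
opening: 0.048
```

Run:
```python
from h import *
g=fromjig(.005,.050); plan(g[0],g[1],.05,94.2); d=grab('wrist','w14.png')
```

```text
pos [0.5109 0.1883 0.117 ] jaw 94.19 units [ 0.232  1.071 -1.117] twist 0.001 force [ 0.6 -1.1 -1.3] open 0.047993264903882615
```

View pics/w14.png

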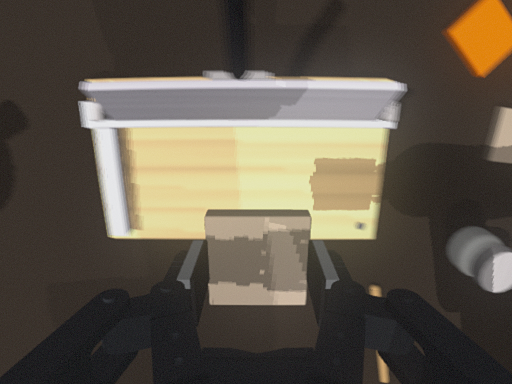

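Tile held square. Moving over (jig 5, 50 mm) and lowering.

Request:
jog_arm(
  steps=[
    {"dx": 0.23,"dy": 0.5,"dz": -0.6,"twist": 0},
    {"dx": 0.23,"dy": 1.07,"dz": -1.2,"twist": 0},
    {"dx": 0.23,"dy": 1.07,"dz": -1.8,"twist": 0},
    {"dx": 0.23,"dy": 1.07,"dz": -2.1,"twist": 0},
    {"dx": 0.23,"dy": 1.07,"dz": -2.1,"twist": 0},
  ],
)

```text
t: 24.28
tool_pos: [0.5237, 0.2583, -0.0105]
tool_rot: [-3.134, -0.121, 0.02]
contact_force: [0.9, 0.0, 0.1]
opening: 0.0479
```

Request:
jog_arm(
  steps=[
    {"dx": 0,"dy": 0,"dz": -0.06,"twist": 0},
    {"dx": 0,"dy": 0,"dz": -0.06,"twist": 0},
  ],
)

```text
t: 24.52
tool_pos: [0.5246, 0.2582, -0.0129]
tool_rot: [-3.134, -0.12, 0.017]
contact_force: [-0.1, 0.0, -0.8]
opening: 0.0481
```

Request:
jog_arm(
  steps=[
    {"dx": 0.05,"dy": 0,"dz": -0.04,"twist": 0},
    {"dx": 0.1,"dy": 0.01,"dz": -0.04,"twist": 0},
    {"dx": 0.1,"dy": 0.01,"dz": -0.04,"twist": 0},
    {"dx": 0.1,"dy": 0.01,"dz": -0.04,"twist": 0},
  ],
)

```text
t: 25.02
tool_pos: [0.5307, 0.2588, -0.0152]
tool_rot: [-3.134, -0.12, 0.016]
contact_force: [-0.9, -0.5, -1.1]
opening: 0.0478
```

Request:
jog_arm(
  steps=[
    {"dx": 0,"dy": 0,"dz": 0,"twist": 0},
    {"dx": 0,"dy": 0,"dz": 0,"twist": 0},
    {"dx": 0,"dy": 0,"dz": 0,"twist": 0},
  ],
  gripper=82,
)

```text
t: 25.4
tool_pos: [0.5309, 0.2589, -0.0151]
tool_rot: [-3.134, -0.12, 0.016]
contact_force: [0.2, 0.4, 0.7]
opening: 0.058
```

Request:
jog_arm(
  steps=[
    {"dx": 0,"dy": 0,"dz": 0.8,"twist": 0},
    {"dx": 0,"dy": 0,"dz": 1.6,"twist": 0},
    {"dx": 0,"dy": -1,"dz": 1.6,"twist": 0},
    {"dx": -0.5,"dy": -1,"dz": 1.6,"twist": 0},
    {"dx": -1,"dy": -1,"dz": 1.6,"twist": 0},
  ],
)

```text
t: 26.02
tool_pos: [0.4705, 0.1981, 0.0812]
tool_rot: [-3.133, -0.117, 0.015]
contact_force: [-0.8, 0.6, -0.1]
opening: 0.0579
```

Run:
```python
from h import *
plan(0.5,.2,.05,94.2); d=grab('wrist','w15.png'); tiles(d,.022)
```

```text
pos [0.4705 0.1981 0.0812] jaw 94.29 units [ 0.492  0.031 -0.519] twist -0.009 force [-0.8  0.6 -0.1] open 0.057876582613329224
```

View pics/w15.png

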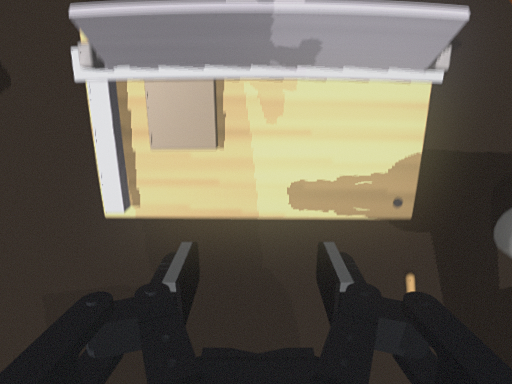

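Tile 1 is down: square, against the fence at (183,115), with about 20 mm left to the stop. Next the tile at top-view (261,200).

Request:
jog_arm(
  steps=[
    {"dx": 0,"dy": -0.5,"dz": 1.0,"twist": -0.4},
    {"dx": 0.3,"dy": -4.1,"dz": 1.3,"twist": -0.4},
    {"dx": 0.3,"dy": -4.1,"dz": 1.3,"twist": -0.4},
    {"dx": 0.3,"dy": -4.1,"dz": 1.3,"twist": -0.4},
    {"dx": 0.3,"dy": -4.1,"dz": 1.3,"twist": -0.4},
  ],
  gripper=65,
)

```text
t: 26.7
tool_pos: [0.485, -0.0503, 0.1588]
tool_rot: [-3.136, -0.006, 0.02]
contact_force: [-0.1, 0.3, 0.4]
opening: 0.0636
```

Run:
```python
from h import *
d=grab('wrist','w16.png'); tiles(d);plan(.5697,-.055,.01,90)
```

```text
[375.  67.] xy [ 585.6 -162. ] size [51.1 51.4] ang 43.8
[267.  82.] xy [570.1 -57.1] size [51.7 50.1] ang 89.3
[ 10. 114.] xy [548.3 207.2] size [31.5 62.6] ang 31.7
pos [ 0.4854 -0.0527  0.1592] jaw 90.14 units [ 1.405 -0.038 -2.486] twist -0.014 force [ 0.2 -3.1  0.5] open 0.06363864347264946
```

View pics/w16.png

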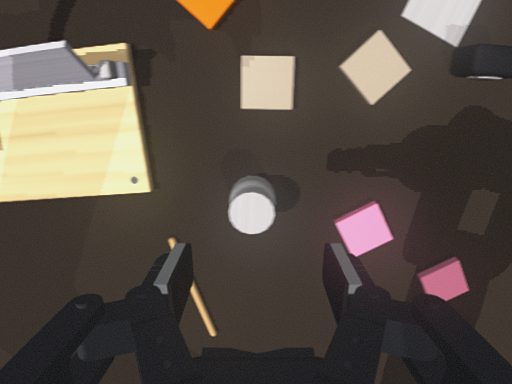

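Wrist picture: the tile at (267,82) is a sound one, measured (0.570, -0.057), 51 mm, 89.3°. The jar is at (252,212). I'll stay high until past it.

Request:
jog_arm(
  steps=[
    {"dx": 0.8,"dy": -0.07,"dz": 0,"twist": -0.08},
    {"dx": 1.41,"dy": -0.07,"dz": 0,"twist": -0.08},
    {"dx": 1.41,"dy": -0.07,"dz": -0.8,"twist": -0.08},
    {"dx": 1.41,"dy": -0.07,"dz": -1.7,"twist": -0.08},
    {"dx": 1.41,"dy": -0.07,"dz": -2.2,"twist": -0.08},
  ],
)

```text
t: 27.38
tool_pos: [0.568, -0.0561, 0.0236]
tool_rot: [-3.137, 0.018, 0.026]
contact_force: [-0.4, -0.2, -0.6]
opening: 0.0637
```

Run:
```python
from h import *
d=grab('wrist','w17.png');plan(.5701,-.0571,-.029,89.3)
```

```text
pos [ 0.5654 -0.0556  0.02  ] jaw 89.34 units [ 0.078 -0.024 -0.817] twist -0.004 force [-2.8  0.8 -2. ] open 0.06381030211769778
```

View pics/w17.png

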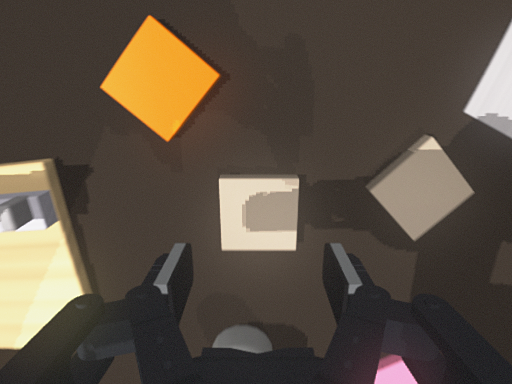

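Request:
jog_arm(
  steps=[
    {"dx": 0.08,"dy": -0.02,"dz": -0.4,"twist": 0},
    {"dx": 0.08,"dy": -0.02,"dz": -0.7,"twist": 0},
    {"dx": 0.08,"dy": -0.02,"dz": -0.82,"twist": 0},
    {"dx": 0.08,"dy": -0.02,"dz": -0.82,"twist": 0},
  ],
)

```text
t: 27.92
tool_pos: [0.5704, -0.0568, -0.0289]
tool_rot: [-3.136, 0.018, 0.034]
contact_force: [0.1, 0.2, 1.0]
opening: 0.0639
```

Request:
jog_arm(
  steps=[
    {"dx": 0,"dy": 0.0,"dz": 0,"twist": 0.0},
    {"dx": 0,"dy": 0.0,"dz": 0,"twist": 0.0},
    {"dx": 0,"dy": 0.0,"dz": 0,"twist": 0.0},
    {"dx": 0,"dy": 0.0,"dz": 0,"twist": 0.0},
  ],
  gripper=255,
)

```text
t: 28.42
tool_pos: [0.5718, -0.0571, -0.0273]
tool_rot: [-3.137, 0.018, 0.03]
contact_force: [-0.4, 0.5, 6.2]
opening: 0.0478
```

Request:
jog_arm(
  steps=[
    {"dx": 0,"dy": 0.0,"dz": 0.5,"twist": 0.0},
    {"dx": 0,"dy": 0.0,"dz": 1.3,"twist": 0.2},
    {"dx": 0,"dy": 0.0,"dz": 2.2,"twist": 0.5},
    {"dx": 0,"dy": 0.8,"dz": 2.4,"twist": 0.5},
    {"dx": -0.2,"dy": 1.8,"dz": 2.4,"twist": 0.5},
  ],
)

```text
t: 29.05
tool_pos: [0.5613, 0.0512, 0.119]
tool_rot: [-3.136, -0.115, 0.023]
contact_force: [0.4, 0.7, -2.5]
opening: 0.0481
```

Run:
```python
from h import *
g=fromjig(.005,-.018); plan(g[0],g[1],.03,94.2)
```

```text
pos [0.5613 0.0512 0.119 ] jaw 94.19 units [-0.525  2.225 -1.483] twist 0.001 force [ 0.4  0.7 -2.5] open 0.04814598708385554
```

Request:
jog_arm(
  steps=[
    {"dx": -0.52,"dy": 1.0,"dz": 0,"twist": 0},
    {"dx": -0.52,"dy": 2.16,"dz": -0.6,"twist": 0},
    {"dx": -0.52,"dy": 2.16,"dz": -1.4,"twist": 0},
    {"dx": -0.52,"dy": 2.16,"dz": -2.0,"twist": 0},
    {"dx": -0.52,"dy": 2.16,"dz": -2.1,"twist": 0},
  ],
)

```text
t: 29.68
tool_pos: [0.5265, 0.1804, -0.0107]
tool_rot: [-3.137, -0.116, 0.035]
contact_force: [-0.3, 0.4, -0.9]
opening: 0.0478
```

Run:
```python
from h import *
g=fromjig(.005,-.020); plan(g[0],g[1],-.0145,94.2); d=grab('wrist','w18.png')
```

```text
pos [ 0.5265  0.1804 -0.0107] jaw 94.23 units [ 0.057  0.038 -0.063] twist -0.003 force [-0.3  0.4 -0.9] open 0.04783702275001771
```

View pics/w18.png

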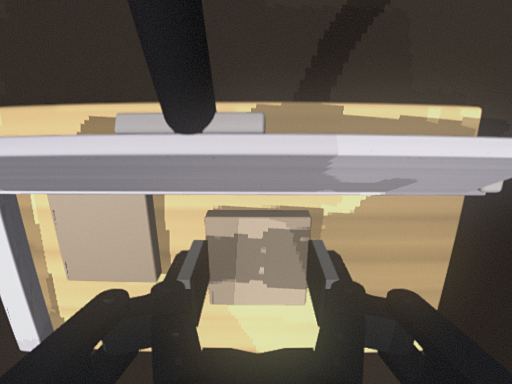

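Request:
jog_arm(
  steps=[
    {"dx": 0.06,"dy": 0.03,"dz": -0.07,"twist": 0},
    {"dx": 0.12,"dy": 0.03,"dz": -0.07,"twist": 0},
    {"dx": 0.16,"dy": 0.03,"dz": -0.07,"twist": 0},
    {"dx": 0.16,"dy": 0.03,"dz": -0.07,"twist": 0},
  ],
)

```text
t: 30.22
tool_pos: [0.5367, 0.1822, -0.0127]
tool_rot: [-3.136, -0.115, 0.036]
contact_force: [-7.2, 0.1, 3.8]
opening: 0.048
```

Request:
jog_arm(
  steps=[
    {"dx": 0,"dy": 0,"dz": 0,"twist": 0},
    {"dx": 0,"dy": 0,"dz": 0,"twist": 0},
    {"dx": 0,"dy": 0,"dz": 0,"twist": 0},
  ],
  gripper=82,
)

```text
t: 30.6
tool_pos: [0.5374, 0.1822, -0.012]
tool_rot: [-3.136, -0.114, 0.034]
contact_force: [-0.2, 0.1, 0.1]
opening: 0.0578
```

Request:
jog_arm(
  steps=[
    {"dx": 0,"dy": 0,"dz": 0.8,"twist": 0},
    {"dx": 0,"dy": 0,"dz": 1.8,"twist": 0},
    {"dx": 0,"dy": -1,"dz": 2.5,"twist": 0},
    {"dx": -0.5,"dy": -2,"dz": 2.5,"twist": -1},
    {"dx": -0.5,"dy": -3,"dz": 2.5,"twist": -2},
  ],
)

```text
t: 31.22
tool_pos: [0.508, 0.0103, 0.1393]
tool_rot: [-3.104, 0.438, 0.027]
contact_force: [1.2, -0.8, -1.3]
opening: 0.0578
```

Request:
jog_arm(
  steps=[
    {"dx": 0,"dy": -2.8,"dz": 0.4,"twist": 1.0},
    {"dx": 0,"dy": -2.8,"dz": 0.4,"twist": 2.0},
    {"dx": 0,"dy": -2.8,"dz": 0.4,"twist": 3.0},
    {"dx": 0,"dy": -2.8,"dz": 0.4,"twist": 4.0},
    {"dx": 0,"dy": -2.8,"dz": 0.4,"twist": 5.0},
  ],
  gripper=65,
)

```text
t: 31.85
tool_pos: [0.508, -0.1588, 0.1636]
tool_rot: [3.001, 0.922, -0.028]
contact_force: [-0.3, 0.0, -0.2]
opening: 0.0634
```

Run:
```python
from h import *
d=grab('wrist','w19.png'); tiles(d);plan(.5856,-.162,.01,133.8)
t=grab('top','t19.png'); tiles(t)
cv2.imwrite('pics/t19z.png',cv2.resize(t['frame'][140:270,100:360,::-1],None,fx=3,fy=3,interpolation=cv2.INTER_CUBIC))
```

```text
[29. 38.] xy [486.  109.6] size [64.7 73.2] ang 5.8
[303. 104.] xy [ 585.6 -159.8] size [50.8 50.6] ang 44.4
[460. 265.] xy [ 547.9 -432. ] size [51.7 54.5] ang 77.2
pos [ 0.508  -0.1583  0.1635] jaw 124.39 units [ 1.293 -0.061 -2.558] twist 0.941 force [ 0.7  0.1 -0.3] open 0.06374303886934848
[404. 207.] xy [ 548.5 -430.8] size [48.8 50.5] ang 77.6
```

View pics/t19z.png

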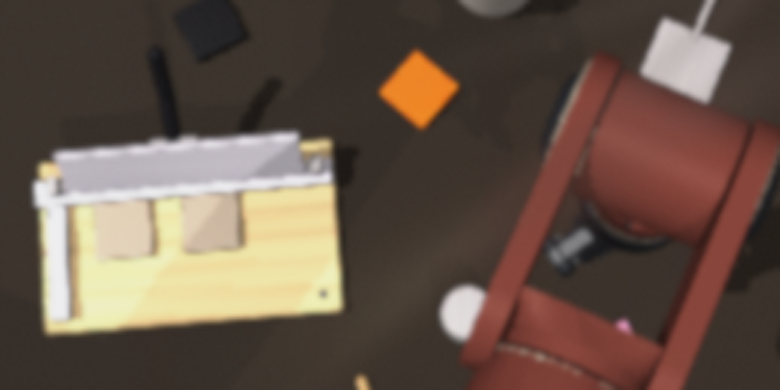

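View pics/w19.png

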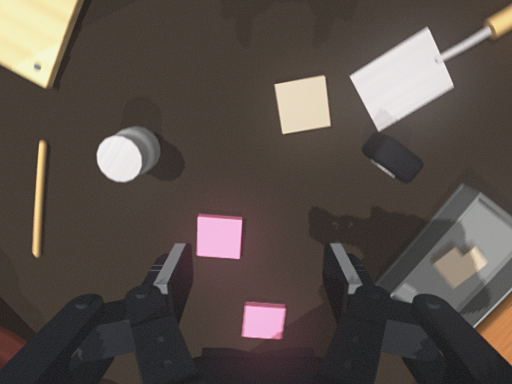

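Tile 3 of the row is at (303,104), measured (0.5856, -0.160), 51 mm, 44.4°. The trowel blade and tape stay clear of the finger line. In the top crop, the two laid tiles at (122,228) and (211,222) sit at the fence.

Request:
jog_arm(
  steps=[
    {"dx": 0.7,"dy": -0.03,"dz": 0,"twist": 1.0},
    {"dx": 1.29,"dy": -0.03,"dz": -0.3,"twist": 1.0},
    {"dx": 1.29,"dy": -0.03,"dz": -1.0,"twist": 1.0},
    {"dx": 1.29,"dy": -0.03,"dz": -1.8,"twist": 1.0},
    {"dx": 1.29,"dy": -0.03,"dz": -2.2,"twist": 1.0},
  ],
  gripper=74,
)

```text
t: 32.58
tool_pos: [0.5836, -0.1588, 0.0279]
tool_rot: [-2.915, -1.17, 0.034]
contact_force: [0.7, -0.9, -0.0]
opening: 0.0606
```

Run:
```python
from h import *
d=grab('wrist','w20.png');plan(.5856,-.160,-.029,134.4)
```

```text
pos [ 0.5818 -0.1581  0.0252] jaw 133.72 units [ 0.063 -0.031 -0.904] twist 0.068 force [-2.2  0.9 -2.8] open 0.06055306270203772
```

View pics/w20.png

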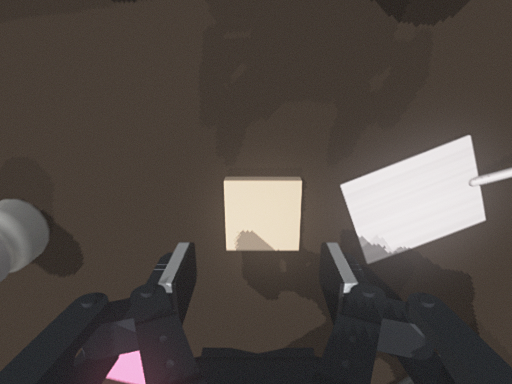

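Tile centred at (262,213), with the blade about 30 mm right of it. Descend and grip.

Request:
jog_arm(
  steps=[
    {"dx": 0.06,"dy": -0.03,"dz": -0.4,"twist": 0.06},
    {"dx": 0.06,"dy": -0.03,"dz": -0.75,"twist": 0.06},
    {"dx": 0.06,"dy": -0.03,"dz": -0.9,"twist": 0.06},
    {"dx": 0.06,"dy": -0.03,"dz": -0.9,"twist": 0.06},
  ],
)

```text
t: 33.12
tool_pos: [0.5852, -0.1598, -0.029]
tool_rot: [-2.907, -1.183, 0.039]
contact_force: [-0.5, -0.3, 0.8]
opening: 0.0606
```

Request:
jog_arm(
  steps=[
    {"dx": 0,"dy": 0.0,"dz": 0,"twist": 0.0},
    {"dx": 0,"dy": 0.0,"dz": 0,"twist": 0.0},
    {"dx": 0,"dy": 0.0,"dz": 0,"twist": 0.0},
    {"dx": 0,"dy": 0.0,"dz": 0,"twist": 0.0},
  ],
  gripper=255,
)

```text
t: 33.62
tool_pos: [0.5865, -0.1603, -0.0275]
tool_rot: [-2.908, -1.184, 0.036]
contact_force: [0.3, -0.7, 5.8]
opening: 0.048
```

Request:
jog_arm(
  steps=[
    {"dx": 0,"dy": 0.0,"dz": 0.5,"twist": 0.0},
    {"dx": 0,"dy": 0.0,"dz": 1.3,"twist": -1.0},
    {"dx": 0,"dy": 0.0,"dz": 2.2,"twist": -2.0},
    {"dx": 0,"dy": 0.8,"dz": 2.4,"twist": -3.0},
    {"dx": -0.2,"dy": 1.8,"dz": 2.4,"twist": -4.0},
  ],
)

```text
t: 34.25
tool_pos: [0.5758, -0.0522, 0.1187]
tool_rot: [-3.131, -0.105, 0.027]
contact_force: [-0.7, 0.8, -0.9]
opening: 0.0481
```

Run:
```python
from h import *
g=fromjig(.003,-.093); plan(g[0],g[1],-.010,94.2)
```

```text
pos [ 0.5758 -0.0522  0.1187] jaw 93.82 units [-0.709  2.7   -2.144] twist 0.038 force [-0.7  0.8 -0.9] open 0.048054676338745925
```

Request:
jog_arm(
  steps=[
    {"dx": -0.71,"dy": 1.0,"dz": 0,"twist": 0.04},
    {"dx": -0.71,"dy": 2.0,"dz": 0,"twist": 0.04},
    {"dx": -0.71,"dy": 2.66,"dz": -0.8,"twist": 0.04},
    {"dx": -0.71,"dy": 2.66,"dz": -1.7,"twist": 0.04},
    {"dx": -0.71,"dy": 2.66,"dz": -2.1,"twist": 0.04},
  ],
)

```text
t: 34.88
tool_pos: [0.5293, 0.1081, -0.0118]
tool_rot: [-3.131, -0.118, 0.038]
contact_force: [-0.0, -0.8, -1.0]
opening: 0.048
```

Run:
```python
from h import *
g=fromjig(.010,-.094); plan(g[0],g[1],-.0140,94.2); d=grab('wrist','w21.png')
```

```text
pos [ 0.5293  0.1081 -0.0118] jaw 94.32 units [ 0.185  0.02  -0.037] twist -0.012 force [-0.  -0.8 -1. ] open 0.04804421674598966
```

View pics/w21.png

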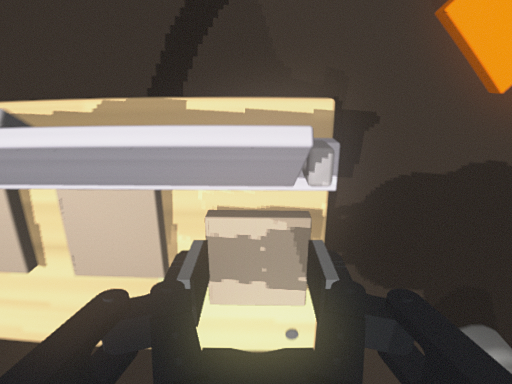

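Room on both sides. Slide to the fence and release.

Request:
jog_arm(
  steps=[
    {"dx": 0.08,"dy": 0.01,"dz": -0.04,"twist": 0},
    {"dx": 0.16,"dy": 0.01,"dz": -0.04,"twist": 0},
    {"dx": 0.22,"dy": 0.01,"dz": -0.04,"twist": 0},
    {"dx": 0.22,"dy": 0.01,"dz": -0.04,"twist": 0},
  ],
)

```text
t: 35.42
tool_pos: [0.5418, 0.108, -0.0155]
tool_rot: [-3.131, -0.117, 0.041]
contact_force: [-1.6, -0.7, 2.4]
opening: 0.0481
```

Request:
jog_arm(
  steps=[
    {"dx": 0,"dy": 0,"dz": 0,"twist": 0},
    {"dx": 0,"dy": 0,"dz": 0,"twist": 0},
    {"dx": 0,"dy": 0,"dz": 0,"twist": 0},
  ],
  gripper=82,
)

```text
t: 35.8
tool_pos: [0.5419, 0.108, -0.0154]
tool_rot: [-3.131, -0.117, 0.041]
contact_force: [0.3, -1.0, 0.1]
opening: 0.0581
```

Request:
jog_arm(
  steps=[
    {"dx": 0,"dy": 0,"dz": 0.6,"twist": 0},
    {"dx": 0,"dy": 0,"dz": 1.2,"twist": 0},
    {"dx": 0,"dy": -0.8,"dz": 1.2,"twist": 0},
    {"dx": 0,"dy": -1.0,"dz": 1.2,"twist": 0},
    {"dx": 0,"dy": -1.0,"dz": 1.2,"twist": 0},
  ],
  gripper=82,
)

```text
t: 36.42
tool_pos: [0.5415, 0.0476, 0.0561]
tool_rot: [-3.131, -0.114, 0.042]
contact_force: [-0.6, 0.2, 0.1]
opening: 0.058
```

Run:
```python
from h import *
g=fromjig(.012,-.145); plan(g[0],g[1],-.0165,94.2); d=grab('wrist','w22.png')
t=grab('top'); cv2.imwrite('pics/t22z.png',cv2.resize(t['frame'][170:260,100:230,::-1],None,fx=6,fy=6,interpolation=cv2.INTER_CUBIC))
```

```text
pos [0.5415 0.0476 0.0561] jaw 94.16 units [ 0.076  0.182 -1.21 ] twist 0.004 force [-0.6  0.2  0.1] open 0.05802535701142882
```

View pics/t22z.png

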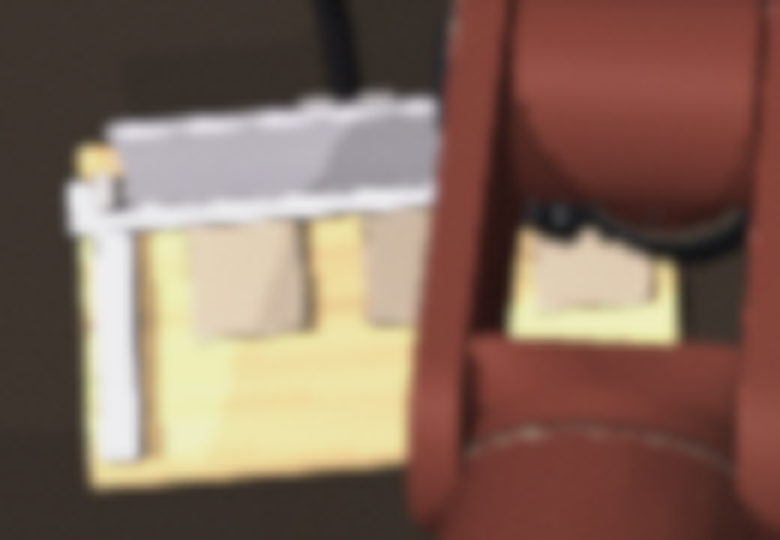

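View pics/w22.png

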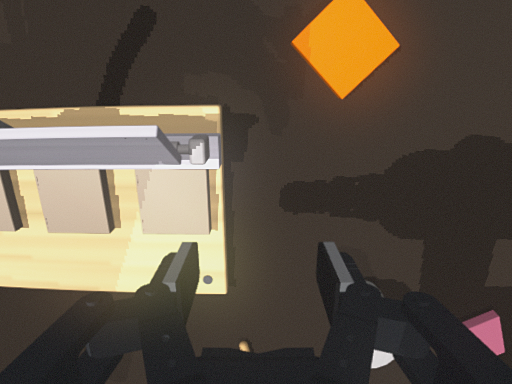

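All three stand in line by the fence. Shut the fingers, drop to tile height right of the row and push along the fence.

Request:
jog_arm(
  steps=[
    {"dx": 0.05,"dy": 0,"dz": 0,"twist": 0},
    {"dx": 0.05,"dy": 0,"dz": 0,"twist": 0},
    {"dx": 0.05,"dy": 0,"dz": -0.5,"twist": 0},
    {"dx": 0.05,"dy": 0,"dz": -1.0,"twist": 0},
    {"dx": 0.05,"dy": 0,"dz": -1.2,"twist": 0},
  ],
  gripper=255,
)

```text
t: 37.15
tool_pos: [0.5428, 0.049, -0.0181]
tool_rot: [-3.13, -0.117, 0.048]
contact_force: [-0.7, -0.3, 0.3]
opening: 0.0002
```

Request:
jog_arm(
  steps=[
    {"dx": -0.01,"dy": 0.17,"dz": 0,"twist": 0},
    {"dx": -0.03,"dy": 0.34,"dz": 0,"twist": 0},
    {"dx": -0.04,"dy": 0.5,"dz": 0,"twist": 0},
    {"dx": -0.05,"dy": 0.67,"dz": 0,"twist": 0},
    {"dx": -0.06,"dy": 0.83,"dz": 0,"twist": 0},
  ],
)

```text
t: 37.78
tool_pos: [0.5401, 0.0991, -0.0171]
tool_rot: [-3.131, -0.118, 0.045]
contact_force: [-1.1, -3.8, 4.2]
opening: -0.0003
```

Run:
```python
from h import *
g=fromjig(.012,-.065); plan(g[0],g[1],-.0155,94.2); d=grab('wrist','w23.png')
```

```text
pos [ 0.5401  0.0991 -0.0171] jaw 94.32 units [0.003 0.654 0.026] twist -0.012 force [-1.1 -3.8  4.2] open -0.00029068454699905904
```

View pics/w23.png

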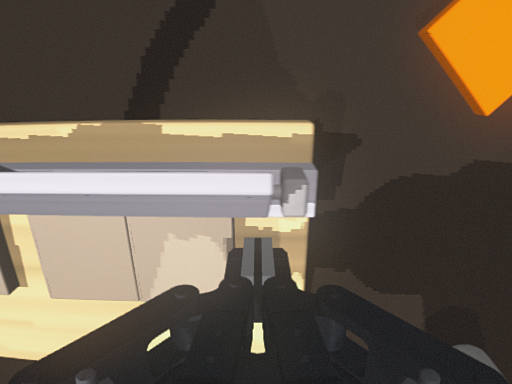

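Tile 3 now touches tile 2 (seam at column 130) and both move together. Continue pushing.

Request:
jog_arm(
  steps=[
    {"dx": -0.01,"dy": 0.13,"dz": 0.02,"twist": 0},
    {"dx": -0.02,"dy": 0.26,"dz": 0.02,"twist": 0},
    {"dx": -0.03,"dy": 0.39,"dz": 0.02,"twist": 0},
    {"dx": -0.04,"dy": 0.5,"dz": 0.02,"twist": 0},
    {"dx": -0.045,"dy": 0.6,"dz": 0.02,"twist": 0},
  ],
)

```text
t: 38.45
tool_pos: [0.5373, 0.1363, -0.0159]
tool_rot: [-3.131, -0.119, 0.046]
contact_force: [0.3, -2.6, 1.1]
opening: -0.0
```

Request:
jog_arm(
  steps=[
    {"dx": -0.005,"dy": 0.06,"dz": 0,"twist": 0},
    {"dx": -0.01,"dy": 0.12,"dz": 0,"twist": 0},
    {"dx": -0.01,"dy": 0.16,"dz": 0,"twist": 0},
    {"dx": -0.01,"dy": 0.16,"dz": 0,"twist": 0},
  ],
)

```text
t: 38.95
tool_pos: [0.5366, 0.1463, -0.0159]
tool_rot: [-3.13, -0.119, 0.046]
contact_force: [-0.0, 0.0, 1.2]
opening: 0.0005
```

Run:
```python
from h import *
g=fromjig(.012,-.0595); plan(g[0],g[1],-.0155,94.2); d=grab('wrist','w24.png')
```

```text
pos [ 0.5366  0.1463 -0.0159] jaw 94.34 units [ 0.054 -0.04   0.007] twist -0.014 force [-0.   0.   1.2] open 0.00048548444656834275
```

View pics/w24.png

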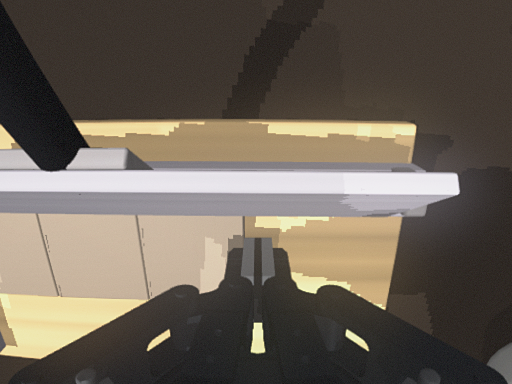

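Seams are closed. Push on in small steps until the stop resists.

Request:
jog_arm(
  steps=[
    {"dx": -0.003,"dy": 0.04,"dz": 0,"twist": 0},
    {"dx": -0.006,"dy": 0.08,"dz": 0,"twist": 0},
    {"dx": -0.006,"dy": 0.08,"dz": 0,"twist": 0},
  ],
)

```text
t: 39.38
tool_pos: [0.5362, 0.1513, -0.016]
tool_rot: [-3.13, -0.119, 0.046]
contact_force: [-0.8, -1.0, 0.5]
opening: -0.0001
```

Request:
jog_arm(
  steps=[
    {"dx": -0.003,"dy": 0.04,"dz": 0,"twist": 0},
    {"dx": -0.006,"dy": 0.08,"dz": 0,"twist": 0},
    {"dx": -0.006,"dy": 0.08,"dz": 0,"twist": 0},
  ],
)

```text
t: 39.75
tool_pos: [0.5361, 0.152, -0.016]
tool_rot: [-3.138, -0.121, 0.047]
contact_force: [-0.1, -16.0, 3.6]
opening: 0.0
```

The stop resists with 16 N, so the row is seated. Back off and inspect.

Request:
jog_arm(
  steps=[
    {"dx": 0,"dy": -0.2,"dz": 0,"twist": 0},
    {"dx": -0.1,"dy": -0.4,"dz": 0.8,"twist": 0},
    {"dx": -0.8,"dy": 0.2,"dz": 1.6,"twist": 0},
    {"dx": -1.6,"dy": 0.8,"dz": 2.2,"twist": 0},
    {"dx": -1.6,"dy": 0.8,"dz": 2.2,"twist": 0},
  ],
)

```text
t: 40.38
tool_pos: [0.4395, 0.2018, 0.1183]
tool_rot: [-3.136, -0.125, 0.041]
contact_force: [0.1, -0.1, -0.2]
opening: 0.0002
```

Run:
```python
from h import *
d=grab('wrist','w25.png'); plan(.5,.2,.05,94.2)
cv2.imwrite('pics/w25z.png',cv2.resize(d['frame'][10:190,60:460,::-1],None,fx=2,fy=2,interpolation=cv2.INTER_CUBIC))
# project ideal rects
for i,yc in enumerate((.08,.03,-.02)):
    P=[fromjig(.01+a,yc+b,.022) for a,b in ((-.025,.025),(-.025,-.025),(.025,-.025),(.025,.025))]; print((proj(d,P)).round(1).tolist())
```

```text
pos [0.4392 0.2022 0.1183] jaw 94.57 units [ 1.014 -0.036 -1.139] twist -0.037 force [-0.1  1.7  0.5] open 6.920936496329597e-05
[[139.7, 101.1], [199.4, 100.7], [196.7, 35.4], [134.0, 36.6]]
[[199.4, 100.7], [260.2, 100.9], [260.8, 35.3], [196.7, 35.4]]
[[260.2, 100.9], [321.1, 101.6], [324.8, 36.3], [260.8, 35.3]]
```

View pics/w25z.png

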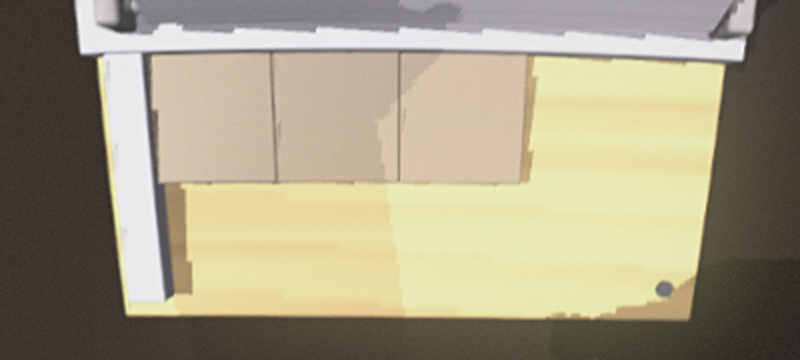

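The row matches the ideal rectangles: front edge at crop row 182 (predicted 182) and seams at columns 276 and 399 (predicted 279 and 400). I'll nudge +x at the two seams to make sure of the fence.

Run:
```python
from h import *
for y in (.055,.005):
    g=fromjig(-.036,y); plan(g[0],g[1],-.0150,94.2)
```

```text
pos [0.4392 0.2022 0.1183] jaw 94.57 units [ 0.74   0.873 -2.222] twist -0.037 force [-0.1  1.7  0.5] open 6.920936496329597e-05
pos [0.4392 0.2022 0.1183] jaw 94.57 units [ 0.801  0.042 -2.222] twist -0.037 force [-0.1  1.7  0.5] open 6.920936496329597e-05
```

Request:
jog_arm(
  steps=[
    {"dx": 0.72,"dy": 0.87,"dz": -0.6,"twist": -0.04},
    {"dx": 0.72,"dy": 0.87,"dz": -1.5,"twist": -0.04},
    {"dx": 0.72,"dy": 0.87,"dz": -2.1,"twist": -0.04},
    {"dx": 0.72,"dy": 0.87,"dz": -2.2,"twist": -0.04},
    {"dx": 0.72,"dy": 0.87,"dz": -2.2,"twist": -0.04},
  ],
)

```text
t: 41.05
tool_pos: [0.4826, 0.2539, -0.0139]
tool_rot: [-3.136, -0.113, 0.043]
contact_force: [-0.8, -0.5, 0.2]
opening: 0.0002
```

Request:
jog_arm(
  steps=[
    {"dx": 0.06,"dy": 0,"dz": 0,"twist": 0},
    {"dx": 0.11,"dy": 0.01,"dz": 0,"twist": 0},
    {"dx": 0.14,"dy": 0.01,"dz": 0,"twist": 0},
    {"dx": 0.14,"dy": 0.01,"dz": 0,"twist": 0},
  ],
)

```text
t: 41.55
tool_pos: [0.4915, 0.2546, -0.0134]
tool_rot: [-3.136, -0.113, 0.042]
contact_force: [-1.2, 0.2, -0.3]
opening: 0.0002
```

Request:
jog_arm(
  steps=[
    {"dx": 0.03,"dy": 0,"dz": 0,"twist": 0},
    {"dx": 0.06,"dy": 0.0,"dz": 0,"twist": 0},
    {"dx": 0.06,"dy": 0.0,"dz": 0,"twist": 0},
  ],
)

```text
t: 41.92
tool_pos: [0.4929, 0.2546, -0.0137]
tool_rot: [-3.136, -0.113, 0.05]
contact_force: [-7.1, -0.1, 5.3]
opening: 0.0002
```

Request:
jog_arm(
  steps=[
    {"dx": 0.03,"dy": 0,"dz": 0,"twist": 0},
    {"dx": 0.06,"dy": 0.0,"dz": 0,"twist": 0},
    {"dx": 0.06,"dy": 0.0,"dz": 0,"twist": 0},
  ],
)

```text
t: 42.3
tool_pos: [0.4926, 0.2546, -0.0139]
tool_rot: [-3.137, -0.114, 0.065]
contact_force: [-12.8, -0.0, 10.1]
opening: -0.0005
```

Firm at 13 N without moving, so these tiles are on the fence. Same at the other seam.

Request:
jog_arm(
  steps=[
    {"dx": -0.15,"dy": 0,"dz": 0,"twist": 0},
    {"dx": -0.15,"dy": -0.4,"dz": 0.0,"twist": 0},
    {"dx": -0.12,"dy": -0.83,"dz": 0.0,"twist": 0},
    {"dx": -0.12,"dy": -0.83,"dz": 0.0,"twist": 0},
  ],
)

```text
t: 42.8
tool_pos: [0.4855, 0.2038, -0.014]
tool_rot: [-3.137, -0.11, 0.065]
contact_force: [-0.3, -0.3, -0.7]
opening: -0.0001
```

Request:
jog_arm(
  steps=[
    {"dx": 0.1,"dy": 0,"dz": 0,"twist": 0},
    {"dx": 0.18,"dy": 0.01,"dz": 0,"twist": 0},
    {"dx": 0.24,"dy": 0.01,"dz": 0,"twist": 0},
    {"dx": 0.24,"dy": 0.01,"dz": 0,"twist": 0},
  ],
)

```text
t: 43.3
tool_pos: [0.4958, 0.2048, -0.0143]
tool_rot: [-3.137, -0.112, 0.082]
contact_force: [-13.1, -1.8, 12.1]
opening: -0.0001
```

Both seams are firm. Now check that the clamp and row are fine, then go behind the lever to swing it shut.

Request:
jog_arm(
  steps=[
    {"dx": -0.2,"dy": 0,"dz": 0,"twist": 0},
    {"dx": -0.5,"dy": 0,"dz": 1.0,"twist": 0},
    {"dx": -0.9,"dy": 0,"dz": 2.0,"twist": 0},
    {"dx": -0.9,"dy": 0,"dz": 2.9,"twist": 0},
    {"dx": -0.9,"dy": 0,"dz": 2.9,"twist": 0},
  ],
)

```text
t: 43.92
tool_pos: [0.4453, 0.2064, 0.1661]
tool_rot: [-3.135, -0.113, 0.063]
contact_force: [0.5, 0.1, 0.0]
opening: -0.0004
```

Run:
```python
from h import *
d=grab('wrist','w26.png'); g=fromjig(.178,-.004); plan(g[0],g[1],.16,94.2); print(ctrl.get_obs()['tool_rot'])
P=[]
for yc in (.08,.03,-.02):
    P+=[fromjig(-.015,yc+b,.022) for b in (.025,-.025)]
print(proj(d,P).round(1).tolist())
u=proj(d,[fromjig(.0,.08,.022),fromjig(0,.03,.022),fromjig(0,-.02,.022)]).round().astype(int); print(tojig(cloud(d,u)).round(4))
```

```text
pos [0.4435 0.2057 0.1627] jaw 94.12 units [ 4.297  0.094 -0.044] twist 0.008 force [-0.9 -0.1 -1. ] open -3.8757812909124145e-05
[-3.13593964 -0.11293411  0.07222808]
[[161.2, 103.4], [212.3, 102.8], [212.3, 102.8], [264.1, 102.6], [264.1, 102.6], [315.8, 102.8]]
[[ 0.      0.0794  0.0228]
 [-0.0004  0.0297  0.0236]
 [-0.0004 -0.0196  0.022 ]]
```

View pics/w26.png

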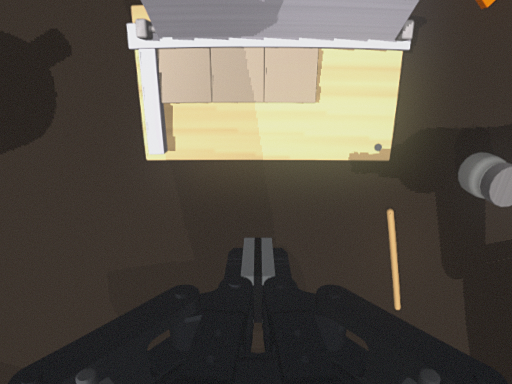

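The row is tight: tops at 22–23 mm, front edge on row 103 as predicted. Moving over and behind the lever.

Request:
jog_arm(
  steps=[
    {"dx": 1.0,"dy": 0,"dz": 0.4,"twist": 0},
    {"dx": 2.0,"dy": 0.05,"dz": 0.4,"twist": 0},
    {"dx": 3.0,"dy": 0.1,"dz": 0.4,"twist": 0},
    {"dx": 4.0,"dy": 0.1,"dz": 0.4,"twist": 0},
    {"dx": 4.35,"dy": 0.1,"dz": 0.4,"twist": 0},
  ],
)

```text
t: 44.6
tool_pos: [0.7059, 0.2112, 0.1817]
tool_rot: [-3.137, -0.112, 0.08]
contact_force: [0.5, -0.7, 0.2]
opening: -0.0003
```

Run:
```python
from h import *
g=fromjig(.180,-.004); plan(g[0],g[1],.083,94.2); s=grab('scene','s27.png')
cv2.imwrite('pics/s27z.png',cv2.resize(s['frame'][60:230,220:440,::-1],None,fx=3.5,fy=3.5,interpolation=cv2.INTER_CUBIC))
```

```text
pos [0.7059 0.2112 0.1817] jaw 94.07 units [-0.043  0.006 -1.645] twist 0.013 force [ 0.5 -0.7  0.2] open -0.00029376572943046463
```

View pics/s27z.png

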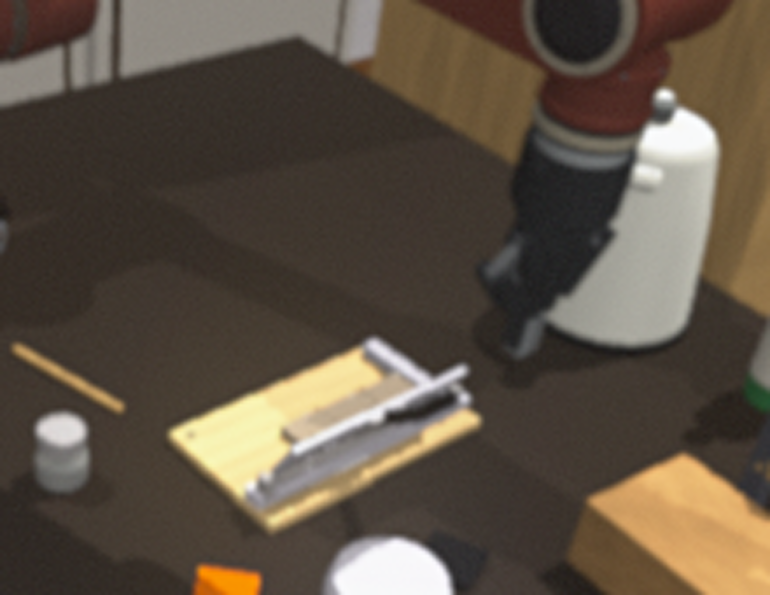

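Request:
jog_arm(
  steps=[
    {"dx": 0,"dy": 0,"dz": -0.8,"twist": 0},
    {"dx": 0,"dy": 0,"dz": -1.5,"twist": 0},
    {"dx": 0,"dy": 0,"dz": -1.5,"twist": 0},
    {"dx": -0.3,"dy": -0.02,"dz": -1.5,"twist": 0},
    {"dx": -0.6,"dy": -0.04,"dz": -1.5,"twist": 0},
  ],
)

```text
t: 45.28
tool_pos: [0.6717, 0.2089, 0.0939]
tool_rot: [-3.136, -0.111, 0.072]
contact_force: [4.9, 0.4, 2.4]
opening: 0.0005
```

Request:
jog_arm(
  steps=[
    {"dx": -0.3,"dy": -0.02,"dz": 0,"twist": 0},
    {"dx": -0.6,"dy": -0.04,"dz": 0,"twist": 0},
    {"dx": -0.9,"dy": -0.06,"dz": 0,"twist": 0},
    {"dx": -1.2,"dy": -0.09,"dz": 0,"twist": 0},
    {"dx": -1.5,"dy": -0.11,"dz": 0,"twist": 0},
  ],
)

```text
t: 45.9
tool_pos: [0.5833, 0.2028, 0.0974]
tool_rot: [-3.136, -0.111, 0.062]
contact_force: [2.1, 0.5, 2.8]
opening: -0.0003
```

Run:
```python
from h import *
g=fromjig(.07,-.004); plan(g[0],g[1],.083,94.2); s=grab('scene')
cv2.imwrite('pics/s28z.png',cv2.resize(s['frame'][60:230,220:440,::-1],None,fx=3.5,fy=3.5,interpolation=cv2.INTER_CUBIC))
```

```text
pos [0.5833 0.2028 0.0974] jaw 94.07 units [ 0.172  0.01  -0.239] twist 0.013 force [2.1 0.5 2.8] open -0.00030064929634002544
```

View pics/s28z.png

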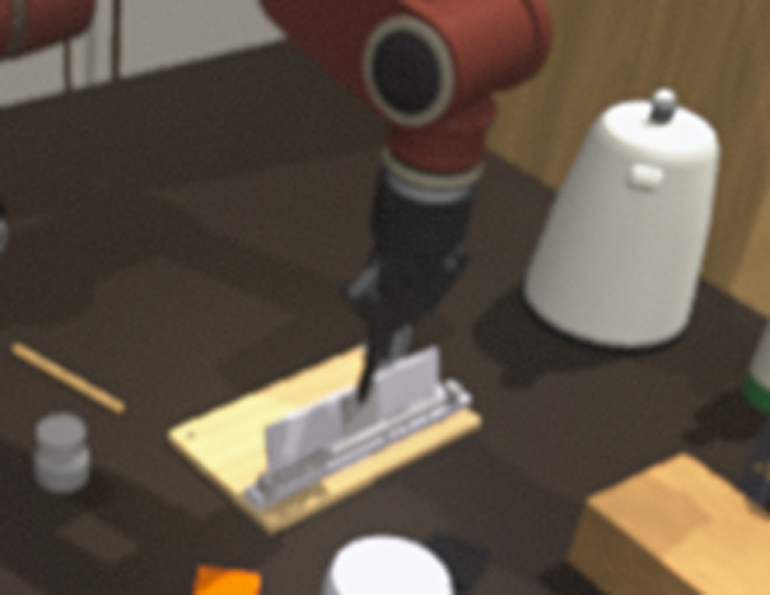

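The clamp is upright and following. Continue over the top along the arc.

Request:
jog_arm(
  steps=[
    {"dx": -0.4,"dy": -0.03,"dz": -0.05,"twist": 0},
    {"dx": -0.67,"dy": -0.05,"dz": -0.15,"twist": 0},
    {"dx": -0.92,"dy": -0.07,"dz": -0.29,"twist": 0},
    {"dx": -1.12,"dy": -0.08,"dz": -0.47,"twist": 0},
    {"dx": -1.28,"dy": -0.09,"dz": -0.7,"twist": 0},
  ],
)

```text
t: 46.58
tool_pos: [0.5047, 0.1978, 0.0555]
tool_rot: [-3.135, -0.112, 0.063]
contact_force: [-0.6, -0.5, 2.3]
opening: 0.0003
```

Run:
```python
from h import *
plan(.46,.195,.03,94.2); s=grab('scene'); w=grab('wrist','w29.png')
cv2.imwrite('pics/s29z.png',cv2.resize(s['frame'][60:230,220:440,::-1],None,fx=3.5,fy=3.5,interpolation=cv2.INTER_CUBIC))
```

```text
pos [0.5047 0.1978 0.0555] jaw 94.1 units [-0.745 -0.046 -0.425] twist 0.01 force [-0.6 -0.5  2.3] open 0.00034723030020093537
```

View pics/s29z.png

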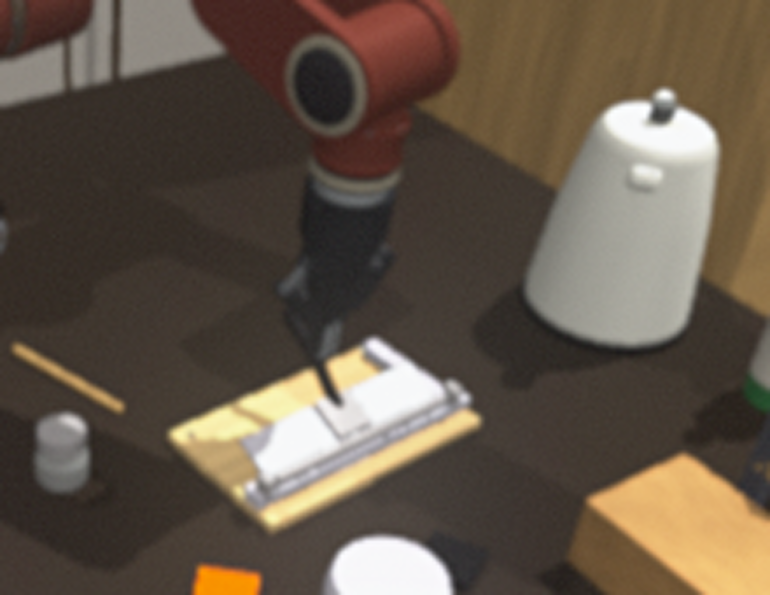

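View pics/w29.png

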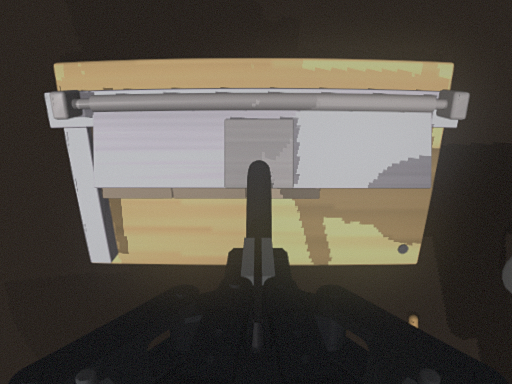

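Nearly shut, with the fingers resting on top of the lever. Press down toward the shut height.

Request:
jog_arm(
  steps=[
    {"dx": -0.1,"dy": -0.01,"dz": -0.12,"twist": 0},
    {"dx": -0.2,"dy": -0.015,"dz": -0.24,"twist": 0},
    {"dx": -0.3,"dy": -0.02,"dz": -0.35,"twist": 0},
    {"dx": -0.3,"dy": -0.02,"dz": -0.42,"twist": 0},
    {"dx": -0.3,"dy": -0.02,"dz": -0.42,"twist": 0},
  ],
)

```text
t: 47.3
tool_pos: [0.4837, 0.1959, 0.027]
tool_rot: [-3.136, -0.113, 0.074]
contact_force: [0.7, 0.1, -0.9]
opening: -0.0001
```

Request:
jog_arm(
  steps=[
    {"dx": 0,"dy": 0,"dz": -0.05,"twist": 0},
    {"dx": 0,"dy": 0,"dz": -0.1,"twist": 0},
    {"dx": 0,"dy": 0,"dz": -0.1,"twist": 0},
  ],
)

```text
t: 47.68
tool_pos: [0.4842, 0.1961, 0.0255]
tool_rot: [-3.137, -0.113, 0.077]
contact_force: [-12.5, -3.5, 25.9]
opening: -0.0002
```

A hard stop is felt: 26 N at tip height 57 mm. Back off and check.

Request:
jog_arm(
  steps=[
    {"dx": 0,"dy": 0,"dz": 0.5,"twist": 0},
    {"dx": -0.5,"dy": 0,"dz": 1.5,"twist": 0},
    {"dx": -0.9,"dy": 0,"dz": 2.2,"twist": 0},
    {"dx": -0.9,"dy": 0,"dz": 2.2,"twist": 0},
  ],
)

```text
t: 48.18
tool_pos: [0.4322, 0.197, 0.1627]
tool_rot: [-3.135, -0.115, 0.062]
contact_force: [0.9, -0.0, 1.0]
opening: -0.0002
```

Run:
```python
from h import *
d=grab('wrist','w30.png')
for y in (.06,-.07):
  pts=proj(d,[fromjig(x,y,.024) for x in np.arange(.0,.04,.005)]).round().astype(int)
  print(tojig(cloud(d,pts)).round(4).tolist())
print('front edge pred',proj(d,[fromjig(-.015,y,.022) for y in (.105,.055,.005,-.045)]).round(1).tolist())
lv=proj(d,[fromjig(-.07,-.004,.062),fromjig(-.045,-.004,.062)]).round().astype(int); print('lever',lv.tolist(),tojig(cloud(d,lv)).round(4).tolist())
t=grab('top','t30.png'); tiles(t)
```

```text
[[-0.0002, 0.0599, 0.024], [0.0048, 0.0584, 0.0301], [0.01, 0.0592, 0.0293], [0.0142, 0.0587, 0.0311], [0.0194, 0.0588, 0.0292], [0.0243, 0.0591, 0.0305], [0.0295, 0.0591, 0.0291], [0.0344, 0.0588, 0.0296]]
[[0.0001, -0.0722, 0.0131], [0.005, -0.069, 0.0296], [0.0093, -0.0686, 0.0301], [0.0143, -0.0678, 0.0321], [-0.0064, 0.0012, 0.3342], [0.0245, -0.0684, 0.0305], [-0.0064, 0.0012, 0.3342], [0.0345, -0.0688, 0.0297]]
front edge pred [[150.3, 89.1], [202.4, 88.4], [255.3, 88.1], [308.4, 88.3]]
lever [[265, 155], [265, 126]] [[-0.0702, -0.0038, 0.0619], [-0.0452, -0.0037, 0.0603]]
[265. 124.] xy [778.4 -72.9] size [48.6 68.3] ang 43.4
[403. 208.] xy [ 545.7 -427.4] size [57.3 57.2] ang 77.9
```

View pics/w30.png

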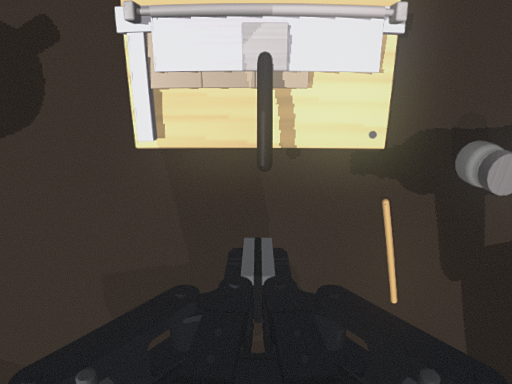

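View pics/t30.png

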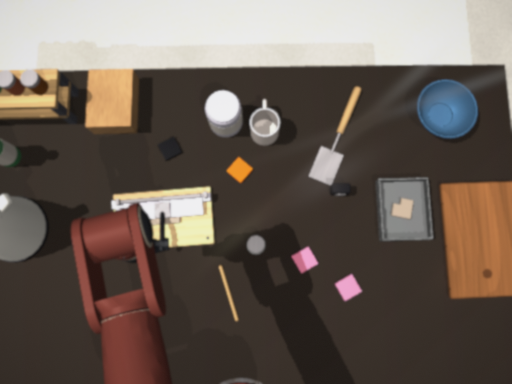

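The bar is level (30 mm all along) and the lever top at 62 mm is the shut height. The row's front edge and seams are on their predicted pixels. The chipped tile is in the tub at (403,208), no taupe tile is left loose, and the jar, tape, mug, trowel and can are unmoved. Handing in.

```bash
python3 -c "
from station import ctrl
print(ctrl.finish_job())"
```

```text
the job is handed in; nothing more can be done
None
```

The job is handed in, and my last checks all agreed; the hand-in gave no verdict. I swung the clamp fully open and put the chipped tile in the scrap tub. The three sound tiles present are laid in one row, pushed against the end stop and the fence, and the clamp is shut over them.

**Last checks:**
- **Clamp:** the opened bar's slope gave about 2.14 rad, against 2.15 for fully open. Shut, the bar is level at 30 mm, the lever top is at 62 mm, and pressing met a hard stop at 26 N.
- **Row:** the tiles resisted pushes at the stop (16 N) and fence (13 N) without moving. Their edges and seams lie within about 2 pixels of the ideal positions, and their tops measured 22–24 mm before the clamp was shut.
- **Chipped tile:** about 5 mm from the tub's centre.
- **Other things:** the jar, tape measure, mug, trowel and can show no movement in the final top view.

**What went wrong on the way:**
- **Fingertip height:** the real fingertips sit about 31 mm above the reported TCP, which disagrees with the description. My first grip on the chipped tile closed on nothing, and the lever grip slipped near 85°. I found the offset by touching the board, corrected for it, and finished opening the clamp by pushing.
- **Tool tilt:** the tool picked up a tilt of roughly 0.05 rad during the pushes. It had no visible effect on the row.

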